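# Fit a tapered handle into a coffee tamper base

### The arm

A 6-joint arm with a two-finger parallel gripper is mounted at the origin on the work surface. World frame = base frame: x ahead of the robot, y to its left, z up, the work surface at z = 0. Lengths are in m, angles in rad, forces in N, time in s.
With the tool pointing down it reaches from about 0.35 to 1 m from the base axis. Payload 7.1 kg.
Tool frame: the origin (TCP) lies at the very end of the fingers, on their centre line; the grasp point (between the pads) lies 19 mm behind it (r.grasp_offset is the distance from the TCP to the grasp point, in m); z points along the fingers, x is the direction in which the jaws open and shut, and the axes are right-handed (so a half turn about z gives the same grasp; the last joint's range is limited). The gripper opens to 85 mm and grips with 20 to 120 N. Pads are 22 mm wide; open, the fingers measure 114 mm over their backs; the gripper's body (76 mm by 85 mm) begins 54 mm behind the grasp point. The pads swing forward as they close: fully open they stand 13 mm farther back than shut.
Start: joints at [1.132, 0.423, 1.63, -0, 1.089, -0.019], TCP at [0.255, 0.571, 0.206] pointing down, gripper open.
Joint ranges: [-3, 3], [-0.9, 2.11], [0.09, 2.58], [-1.31, 4.45], [0.11, 2.69], [-2.54, 2.54]. Speed limits (rad/s): [2.39, 2.39, 3.01, 3.14, 3.14, 3.14].

### API

Orientations are given as a rotation vector (axis times angle).
In Python, from rig import r, optics, finish_job gives the robot as it stands. The module is installed in compiled form; this text tells all that it offers.
- The arm moves only by the tool move_arm, never from a script. Its arguments are lists of equal length, an entry for each row: "travel": the shift along the tool's x, y, z in mm, a list of three; "roll": the turn about the tool's z in rad. A call has 1 to 10 rows; each row is the pose to reach, as a shift and turn from the pose measured when the call began, along the tool's axes at that moment; what a row does not reach only later rows make up. A row lasts 1/8 s, in which the tool goes at most 62.5 mm and 10.7 degrees, less where a joint would pass 70% of its speed; a pose out of reach is approached as far as the arm can. A call with a gripper value outside its range is refused whole. "claw" is the opening, from -1 (shut) to 1 (fully open), so that 0 is half open, set as the call begins (left out, the last holds). The fingers move at their own pace and stop on an object; "newtons" is the grip in N (left out, the last holds). Time passes only in rows, so rows that repeat a pose let the fingers close. It gives the time, the measured TCP pose, the force and the opening at its end, in the units of the state.
- r.read_state(): the state, without advancing time (a new reading comes with each control period).
- optics.grab_frame(name): name is "scene" or "top" or "wrist"; returns a dict with "image" (420x560x3 uint8, red, green, blue), "mtx" (3x3 intrinsics, pixels), "k1" (the pictures are not rectified: a ray, as slopes to the right and down, at radius r is drawn at 1 + k1 r^2 times it, then the intrinsics apply), "extrinsics" (4x4, takes a point from world to camera coordinates); the wrist camera has in their place "tool_from_camera" (4x4, takes a point from camera to tool coordinates, whose origin is the TCP and whose axes are the tool frame's). Camera axes: x right, y down, z forward; pixel columns grow to the right and rows downward; lengths in m; the calibration is good to about 2 mm. A picture is of the moment at which its call begins: read the wrist's pose just before it. There is no depth.
- finish_job(): hands the job in, once; it reports no verdict.
The state is a dict: "time_s": time; "joints": joint angles; "joint_vel": joint speeds; "joint_efforts": joint torques, N m; "tool_pos": TCP position; "ee_rot": TCP orientation; "contact_force": force on the tool from outside, world axes, zero at the start; "wrist_torque": the same for the moment, N m; "width": finger opening in m.
Only numpy, scipy, OpenCV 4.12 (cv2) and the standard library are available. Lean on these libraries where they do the work, as an engineer would, in place of code of your own. Each camera call takes 0.05 s, during which the arm holds its last target.

### The job

The handle of the coffee tamper has come off its steel base. Take the handle from the wooden holder, put its tapered shank loosely into the socket of the base in the wooden stand and let go; then, with the base still in the stand, tap the handle down from above until its collar is fully home and finish with a firm, steady push of at least 20 N for a moment, but never press or strike it with more than 30 N. Last, lift the tamper by its handle alone (the taper must carry the base) and leave it standing upright on the black rubber mat, with the cup, jug and jar left where they are.

Things in the scene. Friction and masses are not known exactly. Their poses are not given: they have to be found in the camera images.
- handle: tamper handle, round, 0.12 kg +-20 %. Origin: centre of the underside of its collar; z up. Above: steel collar 35 mm dia x 7 mm, dark wood grip 30 mm dia, slightly waisted above the collar, flat top at 70 mm. Below: steel shank tapering from 24.8 mm dia at the collar to 22.2 mm 22 mm lower, then the nose. At the start it hangs upright in the holder, collar on the holder's top
- handle_top (a point): centre of the handle's flat top, 70 mm above the handle's origin
- handle_tip (a point): end of the shank, 27 mm below the handle's origin, 14.2 mm dia; the nose widens to 22.2 mm dia within 5 mm
- base: round steel tamper base, 0.3 kg +-20 %, loose in the stand. Origin: centre of its underside; z up. Disc 58 mm dia x 12 mm, then a hub 36 mm dia up to 42 mm. Tapered socket in the hub: 24 mm dia at the mouth, 20.4 mm at the bottom, 30 mm deep, lined with a split spring sleeve; the shank never bottoms
- base_face (a point): centre of the socket mouth, on the hub's top face, 42 mm above the base's origin. Dropped in, the handle stops with its origin 4 to 6 mm above this point. From there each mm down takes 2 to 3 N more (friction); at 10 to 16 N the collar meets the face (origins coincide) and stops hard, and friction holds the shank. Softer taps leave a gap
- stand: fixed wooden stand 96 x 96 x 22 mm with a round recess 61 mm dia, 8 mm deep, that holds the base with 1.5 mm play all round. Origin: centre of its underside
- stand_seat (a point): centre of the floor of the stand's recess, 14 mm above the counter
- holder: fixed wooden holder block 70 x 70 x 45 mm with a through hole 29 mm dia in which the handle's shank hangs. Origin: centre of its underside
- mat_top (a point): centre of the top of the fixed black rubber mat, 130 (its x) x 120 (its y) mm, 6 mm thick; x and y along its sides
- cup: loose glass cup, 68 mm dia, 66 mm high, handle at its +y side, bystander; origin centre of underside
- jug: loose steel jug, 72 mm dia, 85 mm high, handle at its +y side, bystander; origin centre of underside
- jar: loose amber glass jar, 64 mm dia, 90 mm high, bystander; origin centre of underside
Things that resemble listed ones, but are neither listed nor needed, are in the scene too. Leave any purple look-alike of the base alone. There is more than one size of the part that bears mat_top; the job needs the smaller.

How it is judged:
On the way, in this order (a step that is already met when the one before it is completed fails the run):
1. the shank stands in the socket of the base, in the stand, and the handle is let go (z of handle in the frame of base_face below 0.012 m and horizontal distance between handle and base_face below 0.004 m and angle between the z axis of handle and the z axis of base, either way round below 0.12 rad and distance between base and stand_seat below 0.006 m and contact force between the fingers and handle below 0.05 N), for 0.2 s.
2. the collar is home on the hub face (gap under 1.5 mm) and is pressed there steadily, with 22 N or more on the stand (push plus about 4 N of weight), the base still in the stand (z of handle in the frame of base_face below 0.0015 m and horizontal distance between handle and base_face below 0.003 m and angle between the z axis of handle and the z axis of base, either way round below 0.06 rad and distance between base and stand_seat below 0.006 m and contact force between base and stand above 22 N), for 0.15 s.
3. the base hangs clear of everything from the handle, held by the taper alone (height (world z) of base above 0.04 m and contact force between the fingers and handle above 1 N and contact force between each of the arm, the fingers and base below 0.1 N), for 0.3 s.
At the end, for the whole second after the job is handed in: The tamper stands upright (within 0.06 rad) and at rest on the rubber mat, the centre of its base within 50 mm (mat x) and 45 mm (mat y) of the mat's centre, with the handle's collar still home on the base (gap under 2 mm, axes within 0.06 rad and 3 mm), released (x of base in the frame of mat_top between -0.05 and 0.05 m and y of base in the frame of mat_top between -0.045 and 0.045 m and z of base in the frame of mat_top between -0.003 and 0.003 m and angle between base's own z axis and vertical below 0.06 rad and z of handle in the frame of base_face below 0.002 m and horizontal distance between handle and base_face below 0.003 m and angle between the z axis of handle and the z axis of base, either way round below 0.06 rad and linear speed of each of base, handle below 0.02 m/s); the robot touches nothing.
It fails at once if the base is pressed on the stand with more than 36 N (push plus weight) (contact force between base and stand above 36 N).
It fails at once if the base is held by the fingers instead of the handle (contact force between the fingers and base above 3 N).
It fails at once if cup, jug or jar moved by more than 20 mm (distance of any of cup, jug, jar from where it was at the start of the episode above 0.02 m).
It also fails if it takes over 72 s, if anything falls off the work surface, if the arm or the gripper's body presses on something with over 40 N, if the wrist force passes 120 N, or if a joint passes its speed limit or range.

## Working session

There is one attempt and no reset: what is moved stays moved. The work goes in short steps, Python scripts to look and compute and a tool call to move; the robot and the scene stay as the last step left them, time stands still between calls to the robot, and variables do not carry over. Pictures are saved under pics/ and viewed, and the job is handed in when it is done.

Besides the shell and the picture viewer there is one more tool, called after "Call:" as name(argument=value, ...) on one line, values as JSON. move_arm: Moves the arm, as the interface text tells. Its arguments: {"type":"object","properties":{"travel":{"type":"array"},"roll":{"type":"array"},"claw":{"type":"number"},"newtons":{"type":"number"}},"required":["travel","roll"]}

```bash
mkdir -p pics
python3 - <<'E'
from rig import r, optics
import cv2, numpy as np
print(r.read_state())
for n in ("scene","top","wrist"):
    f=optics.grab_frame(n)
    cv2.imwrite(f"pics/{n}0.png",f["image"][:,:,::-1])
    print(n,{k:(v.tolist() if hasattr(v,'tolist') else v) for k,v in f.items() if k!="image"})
E
```

```text
{'time_s': 0.0, 'joints': array([ 1.13199139e+00,  4.23838527e-01,  1.63072444e+00, -2.74579017e-05,
        1.08857726e+00, -1.90194936e-02]), 'joint_vel': array([ 0.00056505, -0.00040597,  0.00247695, -0.00100831,  0.00029814,
       -0.00117702]), 'joint_efforts': array([-6.72664319e-04, -5.57389963e+01, -2.81738269e+01, -8.24460312e-05,
        7.34872010e-03,  7.01924193e-06]), 'tool_pos': array([0.25446828, 0.57019541, 0.20543363]), 'ee_rot': array([ 2.63482194e+00,  1.70940002e+00, -2.04341123e-03]), 'contact_force': array([-0.19914985, -0.11863693, -0.0631674 ]), 'wrist_torque': array([ 0.04208665,  0.02921856, -0.00647839]), 'width': 0.08548155726672928}
scene {'mtx': [[524.2460357173566, 0.0, 278.77718396211753], [0.0, 524.2460357173566, 209.07548174834324], [0.0, 0.0, 1.0]], 'k1': -0.14758856284573596, 'extrinsics': [[0.7414452813715907, 0.670942731900719, -0.0097337167311806, -0.47139868950636143], [0.49491002336522394, -0.5565956943707916, -0.6672820256687048, -0.1478504013455193], [-0.45312577007320654, 0.48993579530127884, -0.7447415343446793, 1.4795104991348123], [0.0
[... 229 characters left out ...]
04560570316760204, 0.11092508449584525], [-0.9738163568625753, 0.010792540747493177, -0.2270797749054619, 0.5707327298981957], [0.22701144451998398, -0.007199099226959035, -0.9738654819980379, 1.0914231690822591], [0.0, 0.0, 0.0, 1.0]]}
wrist {'mtx': [[307.8056456157509, 0.0, 283.81420498943845], [0.0, 307.8056456157509, 210.33036582649757], [0.0, 0.0, 1.0]], 'k1': -0.060612216669088316, 'tool_from_camera': [[0.999999504506197, -0.0005567370053398236, -0.0008252461851850365, 0.0006662700145958489], [0.0007516748127495486, 0.9657991423847999, 0.2592902843412377, -0.06615717417736865], [0.0006526655614901237, -0.2592907761812805, 0.965799082322495, -0.16785900206210075], [0.0, 0.0, 0.0, 1.0]]}
```

View pics/scene0.png

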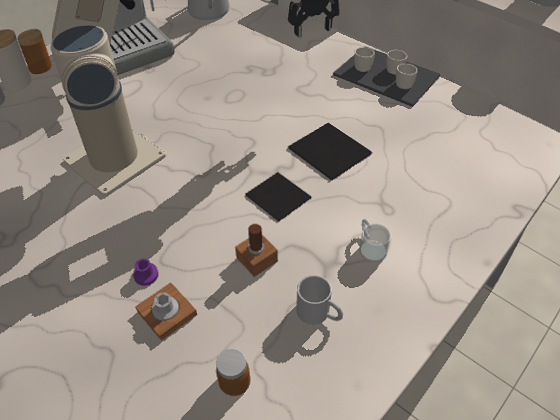

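View pics/top0.png

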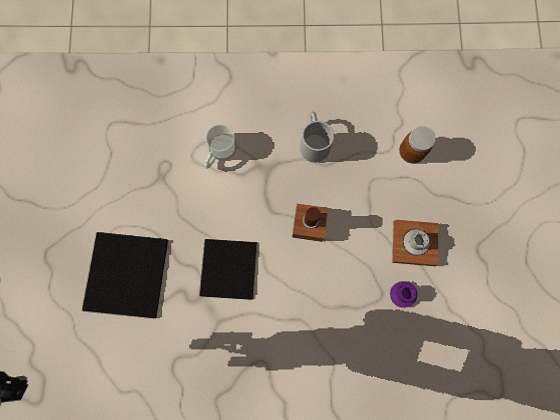

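View pics/wrist0.png

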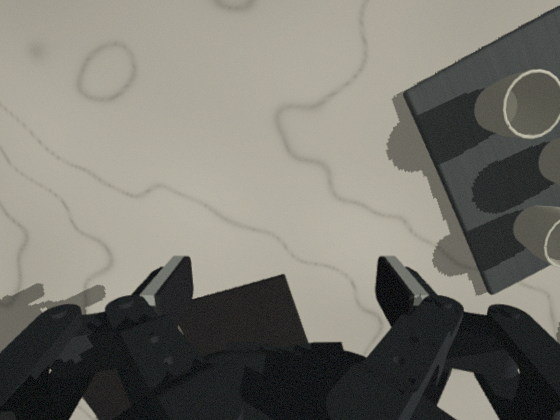

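The top view shows the holder near (311,222), stand and base near (416,242), small mat near (229,269), and the bystanders along row ~140. The purple decoy is at (404,293). I'll zoom in for accurate pixels.

```bash
cat > h.py <<'E'
import numpy as np, cv2
def und(f,u,v):
    K=f["mtx"]; xd=np.array([(u-K[0,2])/K[0,0],(v-K[1,2])/K[1,1]]); x=xd.copy()
    for _ in range(20): x=xd/(1+f["k1"]*(x@x))
    return x
def proj(f,P,T=None):
    T=f["extrinsics"] if T is None else T
    p=T@np.append(P,1); x=p[:2]/p[2]; x=x*(1+f["k1"]*(x@x)); return f["mtx"][:2,:2]@x+f["mtx"][:2,2]
def pix2z(f,u,v,z,T=None):
    T=f["extrinsics"] if T is None else T
    x=und(f,u,v); C=-T[:3,:3].T@T[:3,3]; d=T[:3,:3].T@np.array([x[0],x[1],1]); return C+d*(z-C[2])/d[2]
def wristT(f,s):
    R=cv2.Rodrigues(np.array(s["ee_rot"]))[0]; W=np.eye(4); W[:3,:3]=R; W[:3,3]=s["tool_pos"]
    return np.linalg.inv(W@f["tool_from_camera"])
E
python3 - <<'E'
import cv2,numpy as np
im=cv2.imread("pics/top0.png")
a=cv2.resize(im[195:275,285:345],None,fx=6,fy=6,interpolation=2)
b=cv2.resize(im[210:290,380:450],None,fx=6,fy=6,interpolation=2)
cv2.imwrite("pics/topz.png",np.hstack([a,b]))
cv2.imwrite("pics/topm.png",cv2.resize(im[225:310,190:270],None,fx=6,fy=6,interpolation=2))
im=cv2.imread("pics/scene0.png")
cv2.imwrite("pics/scz.png",cv2.resize(im[210:340,130:290],None,fx=5,fy=4.5,interpolation=2))
E
```

```text
(no output)
```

View pics/topz.png

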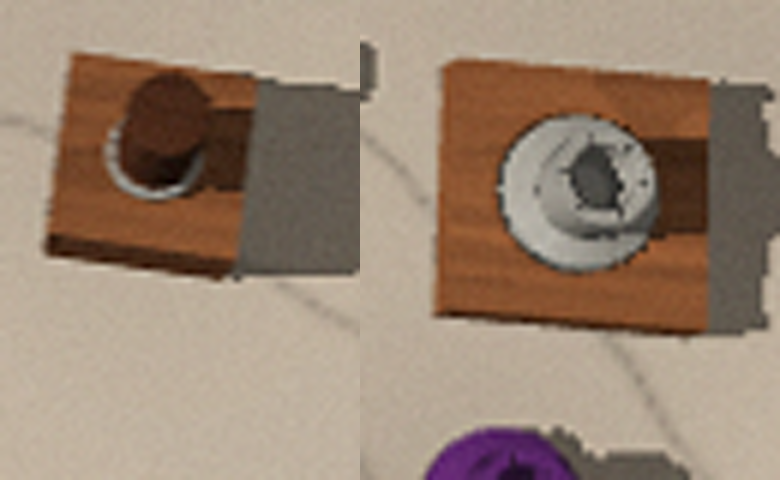

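View pics/topm.png

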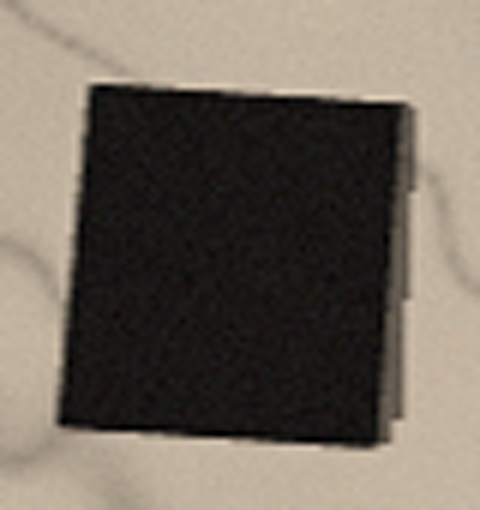

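View pics/scz.png

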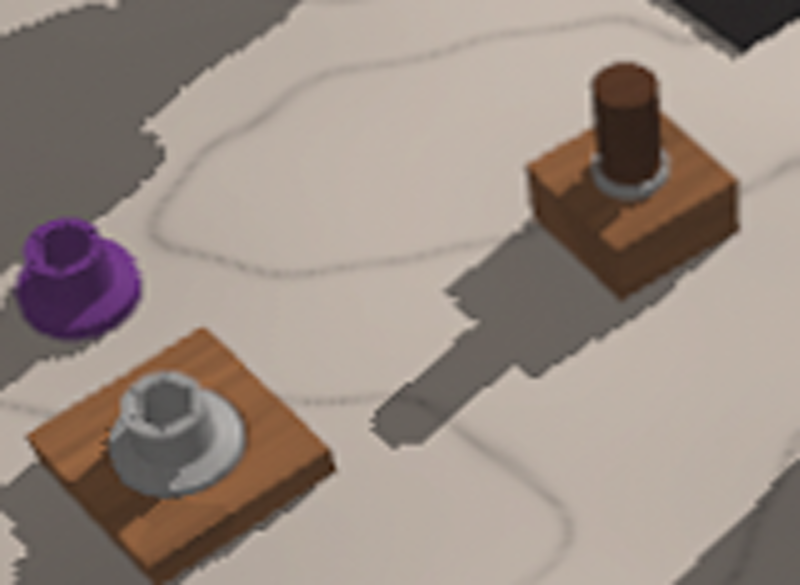

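Run:
```python
from rig import r, optics
from h import *
t=optics.grab_frame("top"); s=optics.grab_frame("scene")
def tp(x,y,x0,y0,fx=6,fy=6): return (x+.5)/fx-.5+x0,(y+.5)/fy-.5+y0
print("handle top",pix2z(t,*tp(166,103,285,195),.115),pix2z(s,*tp(625,85,130,210,5,4.5),.115))
print("hub",pix2z(t,*tp(236,177,380,210),.056),pix2z(s,*tp(163,405,130,210,5,4.5),.056))
print("hole corners")
for c in [(72,55),(257,77),(237,275),(47,240)]: print(pix2z(t,*tp(*c,285,195),.045 ))
m=np.array([pix2z(t,*tp(*c,190,225),.006) for c in [(92,87),(408,104),(382,445),(60,425)]]);print("mat",m,m.mean(0))
st=np.array([pix2z(t,*tp(x-360,y,380,210),.022) for x,y in [(447,62),(710,80),(708,330),(435,313)]]);print("stand",st,st.mean(0))
for n,c,z in [("cup",(221,140),.066),("jug",(317,133),.085),("jar",(421,138),.09)]: print(n,pix2z(t,*c,z))
```

```text
handle top [0.5567696  0.01583726 0.115     ] [0.55422845 0.0127753  0.115     ]
hub [ 0.50645805 -0.2205095   0.056     ] [ 0.50779933 -0.22577596  0.056     ]
hole corners
[0.59167585 0.04417401 0.045     ]
[ 0.58244204 -0.024754    0.045     ]
[ 0.50756989 -0.01460513  0.045     ]
[0.52143218 0.05507337 0.045     ]
mat [[0.52049641 0.25319815 0.006     ]
 [0.5125361  0.13302136 0.006     ]
 [0.38463921 0.1435047  0.006     ]
 [0.39350572 0.26289033 0.006     ]] [0.45279436 0.19815364 0.006     ]
stand [[ 0.55704151 -0.17772601  0.022     ]
 [ 0.54903274 -0.27615347  0.022     ]
 [ 0.45450506 -0.26727552  0.022     ]
 [ 0.46176525 -0.16691457  0.022     ]] [ 0.50558614 -0.22201739  0.022     ]
cup [0.737099  0.2132406 0.066    ]
jug [ 0.74421852 -0.00288745  0.085     ]
jar [ 0.72755865 -0.23225875  0.09      ]
```

```bash
cat >> h.py <<'E'
def totool(s,target):
    R=cv2.Rodrigues(np.array(s["ee_rot"]))[0]; return R.T@(np.array(target)-s["tool_pos"])*1000
E
python3 - <<'E'
from rig import r
from h import *
s=r.read_state(); print(s["time_s"],cv2.Rodrigues(s["ee_rot"])[0].round(3)); print(totool(s,[.5555,.0145,.215]))
E
```

```text
0.25 [[ 0.408  0.913 -0.   ]
 [ 0.913 -0.408 -0.001]
 [-0.001  0.    -1.   ]]
[-385.07256718  501.36730299   -8.86009119]
```

Call:
move_arm(travel=[[-20, 26, 0], [-55, 72, 0], [-93, 121, 0], [-130, 170, 0], [-168, 219, 0], [-205, 267, 0], [-243, 316, 0], [-280, 365, 0], [-310, 404, 0], [-325, 423, 0]], roll=[0, 0, 0, 0, 0, 0, 0, 0, 0, 0])

```text
time_s: 1.5
tool_pos: [0.5094, 0.099, 0.2062]
ee_rot: [2.637, 1.706, -0.001]
contact_force: [0.3, 0.6, 0.5]
width: 0.0855
```

Call:
move_arm(travel=[[-20, 26, -5], [-44, 57, -7], [-57, 75, -9], [-60, 78, -9], [-60, 78, -9], [-60, 78, -9]], roll=[0, 0, 0, 0, 0, 0])

```text
time_s: 2.25
tool_pos: [0.5553, 0.0132, 0.215]
ee_rot: [2.637, 1.708, -0.001]
contact_force: [-0.3, 0.1, -0.4]
width: 0.0859
```

Run:
```python
from rig import r,optics
from h import *
s=r.read_state(); f=optics.grab_frame("wrist"); cv2.imwrite("pics/w1.png",f["image"][:,:,::-1])
T=wristT(f,s); print(s["time_s"],s["tool_pos"],s["ee_rot"],s["joints"],s["contact_force"])
print(proj(f,[.5555,.0145,.115],T),proj(f,[.5555,.0145,.045],T),proj(f,s["tool_pos"],T))
```

```text
2.25 [0.55533169 0.01324632 0.21503553] [ 2.63664664e+00  1.70783576e+00 -1.31346408e-03] [ 2.76820676e-03  3.11413172e-01  1.77699769e+00 -6.73766599e-04
  1.05379934e+00 -1.14645449e+00] [-0.34588987  0.09887487 -0.41698183]
[284.76346382 203.76473822] [284.66667273 188.81454796] [282.94595373 245.28025922]
```

View pics/w1.png

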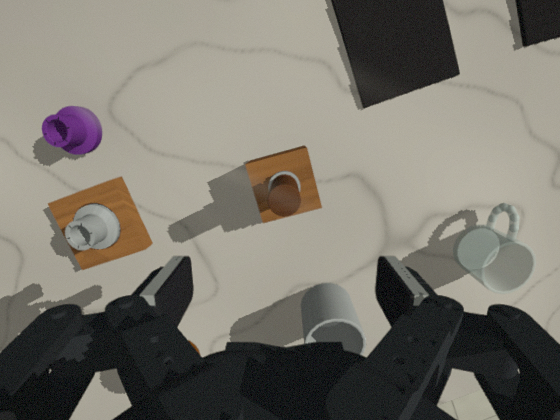

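Run:
```python
import cv2,numpy as np
im=cv2.imread("pics/w1.png")
a=cv2.resize(im[140:230,240:330],None,fx=6,fy=6,interpolation=2)
cv2.imwrite("pics/w1z.png",a)
```

```text
(no output)
```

View pics/w1z.png

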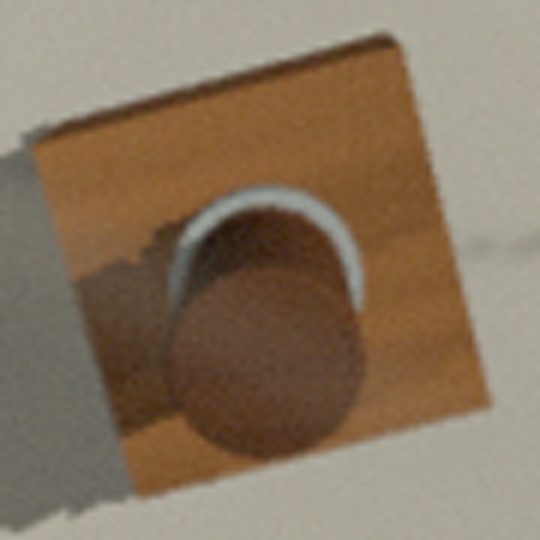

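Run:
```python
from rig import r,optics
from h import *
s=r.read_state(); f=optics.grab_frame("wrist"); T=wristT(f,s)
def tp(x,y,x0,y0,fx=6,fy=6): return (x+.5)/fx-.5+x0,(y+.5)/fy-.5+y0
h=pix2z(f,*tp(266,362,240,140),.115,T); print(h)
c=[pix2z(f,*tp(*p,240,140),.045,T) for p in [(33,150),(400,42),(490,405),(130,497)]]; print(c,np.mean(c,0))
print(totool(s,[h[0],h[1],.073]))
print(totool(s,[.555,.014,.073]))
```

```text
[0.55211319 0.01524165 0.115     ]
[array([ 0.51323986, -0.01404203,  0.045     ]), array([0.52284755, 0.05473043, 0.045     ]), array([0.59186305, 0.04375089, 0.045     ]), array([ 0.58047756, -0.02612778,  0.045     ])] [0.55210701 0.01457788 0.045     ]
[  0.56514566  -3.84048312 142.12912606]
[  0.61206779  -0.69832159 142.12886072]
```

Call:
move_arm(travel=[[0.8, -2.2, 25], [0.8, -2.2, 60], [0.8, -2.2, 95], [0.8, -2.2, 120], [0.8, -2.2, 135], [0.8, -2.2, 142], [0.8, -2.2, 142], [0.8, -2.2, 142]], roll=[0, 0, 0, 0, 0, 0, 0, 0])

```text
time_s: 3.35
tool_pos: [0.5545, 0.0147, 0.074]
ee_rot: [2.636, 1.707, 0.001]
contact_force: [0.3, 0.5, -0.6]
width: 0.0853
```

Run:
```python
from rig import r,optics
from h import *
s=r.read_state(); f=optics.grab_frame("wrist"); cv2.imwrite("pics/w2.png",f["image"][:,:,::-1])
T=wristT(f,s); print(s["time_s"],s["tool_pos"],s["contact_force"])
W=np.linalg.inv(T)
R=cv2.Rodrigues(s["ee_rot"])[0]
for z in (-.042,0): print(proj(f,s["tool_pos"]+R@[0,0,z],T))
```

```text
3.35 [0.55454861 0.0147112  0.07404553] [ 0.27419031  0.45945678 -0.59977541]
[282.63373186 279.4870525 ]
[282.94578722 245.27885623]
```

View pics/w2.png

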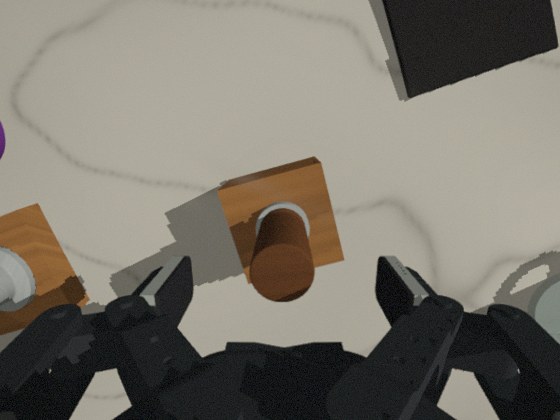

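Call:
move_arm(travel=[[-0.3, -2.2, 0.5], [-0.3, -2.2, 1], [-0.3, -2.2, 1]], roll=[0, 0, 0])

```text
time_s: 3.78
tool_pos: [0.5524, 0.0153, 0.0732]
ee_rot: [2.635, 1.707, 0.002]
contact_force: [-0.2, -0.4, -0.8]
width: 0.0856
```

Call:
move_arm(travel=[[0, 0, 0], [0, 0, 0], [0, 0, 0], [0, 0, 0], [0, 0, 0], [0, 0, 0], [0, 0, 0], [0, 0, 0], [0, 0, 0], [0, 0, 0]], roll=[0, 0, 0, 0, 0, 0, 0, 0, 0, 0], claw=-1, newtons=25)

```text
time_s: 5.03
tool_pos: [0.5525, 0.0153, 0.0733]
ee_rot: [2.635, 1.707, 0.002]
contact_force: [-0.1, -2.6, 2.3]
width: 0.0292
```

Call:
move_arm(travel=[[0, 0, -3], [0, 0, -10], [0, 0, -25], [0, 0, -45], [0, 0, -65], [0, 0, -80], [0, 0, -80], [0, 0, -80]], roll=[0, 0, 0, 0, 0, 0, 0, 0])

```text
time_s: 6.02
tool_pos: [0.5519, 0.0153, 0.1529]
ee_rot: [2.636, 1.707, 0.001]
contact_force: [-0.0, 0.2, -1.0]
width: 0.0287
```

Run:
```python
from rig import r,optics
from h import *
s=r.read_state(); 
print(s["time_s"],s["tool_pos"],s["contact_force"],s["wrist_torque"],s["width"])
f=optics.grab_frame("wrist"); cv2.imwrite("pics/w3.png",f["image"][:,:,::-1])
f=optics.grab_frame("scene"); cv2.imwrite("pics/s3.png",f["image"][:,:,::-1])
print(totool(s,[.507,-.2225,.1533]))
```

```text
6.025 [0.55193034 0.0153291  0.15292709] [-0.01346563  0.16386353 -1.01765475] [0.02474786 0.07781953 0.01780882] 0.02868778527730311
[-235.41553252   56.22293413   -0.25105766]
```

View pics/w3.png

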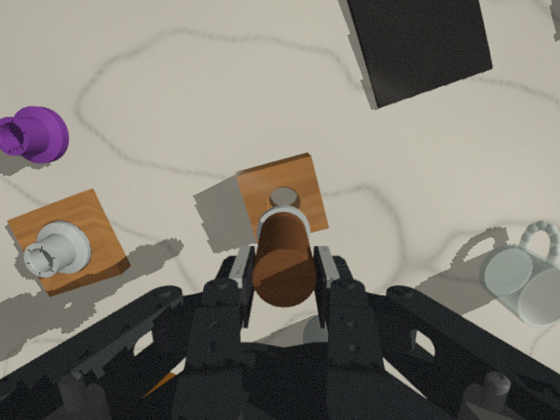

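View pics/s3.png

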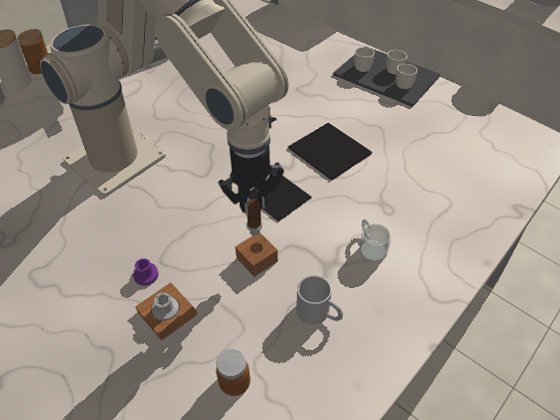

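Call:
move_arm(travel=[[-12, 3, 0], [-40, 10, 0], [-75, 18, 0], [-110, 26, 0], [-145, 35, 0], [-180, 43, 0], [-210, 50, 0], [-228, 54, 0], [-235, 56, 0], [-235, 56, 0]], roll=[0, 0, 0, 0, 0, 0, 0, 0, 0, 0])

```text
time_s: 7.38
tool_pos: [0.5067, -0.2219, 0.1525]
ee_rot: [2.637, 1.707, -0.0]
contact_force: [-0.4, -0.4, 0.1]
width: 0.0288
```

Run:
```python
from rig import r,optics
from h import *
s=r.read_state(); 
print(s["time_s"],s["tool_pos"],s["contact_force"],s["ee_rot"],s["joints"])
f=optics.grab_frame("wrist"); cv2.imwrite("pics/w4.png",f["image"][:,:,::-1])
cv2.imwrite("pics/w4z.png",cv2.resize(f["image"][150:320,190:380,::-1],None,fx=4,fy=3.5,interpolation=2))
```

```text
7.375 [ 0.50668191 -0.22194691  0.15248281] [-0.40840311 -0.37865773  0.06188579] [ 2.63673751e+00  1.70735930e+00 -3.59640715e-04] [-4.34156454e-01  3.88974137e-01  1.83094230e+00 -4.71539972e-04
  9.21509556e-01 -1.58314122e+00]
```

View pics/w4z.png

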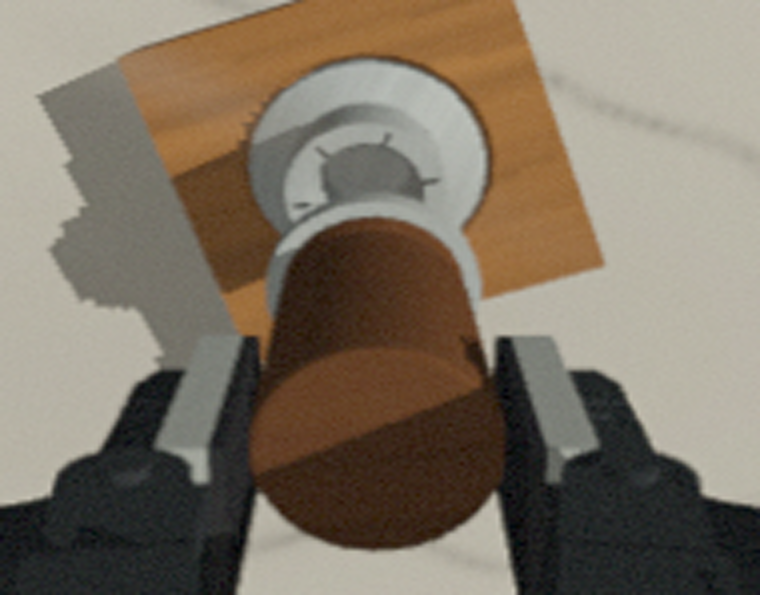

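```bash
cat > fit.py <<'E'
from h import *
from scipy.optimize import least_squares
def circ(f,T,pts,dia,z,tool=False):
    """fit circle centre xy; T takes world(or tool)->cam"""
    a=np.linspace(0,2*np.pi,180)
    pts=np.array(pts)
    def res(c):
        q=np.array([proj(f,[c[0]+dia/2*np.cos(t),c[1]+dia/2*np.sin(t),z],T) for t in a])
        cen=q.mean(0)
        out=[]
        for p in pts:
            d=np.linalg.norm(q-p,axis=1); i=d.argmin()
            out.append(d[i]*np.sign(np.linalg.norm(p-cen)-np.linalg.norm(q[i]-cen)))
        return out
    c0=pix2z(f,*pts.mean(0),z,T)[:2]
    s=least_squares(res,c0,diff_step=1e-3,x_scale=.01)
    return s.x, np.array(s.fun).round(1)
E
python3 - <<'E'
from rig import r,optics
from fit import *
s=r.read_state(); f=optics.grab_frame("wrist"); Tw=wristT(f,s)
Tt=np.linalg.inv(f["tool_from_camera"]); R=cv2.Rodrigues(s["ee_rot"])[0]
def z(l): return [((x+.5)/4-.5+190,(y+.5)/3.5-.5+150) for x,y in l]
def w2t(c,zz): return (R.T@(np.array([c[0],c[1],zz])-s["tool_pos"])*1000).round(2)
for n,p,d,zz in [("top",[(250,440),(503,440),(380,550),(375,347)],.030,-.0417),("collarbot",[(375,192),(275,262),(476,262)],.035,.0283)]:
    c,e=circ(f,Tt,z(p),d,zz); print(n,c*1000,e)
for n,p,d,zz in [("hub",[(283,195),(300,150),(362,123),(425,150),(441,185)],.036,.056),("disc",[(248,155),(300,80),(370,57),(440,78),(490,155),(470,220)],.058,.026),("sock",[(322,180),(365,143),(412,165),(424,195)],.024,.056)]:
    c,e=circ(f,Tw,z(p),d,zz); print(n,c,w2t(c,zz),e)
E
```

```text
top [ 0.4940472  -0.17067316] [-1.4 -1.4 -1.  -0.8]
collarbot [0.28919118 0.09781206] [ 0.1 -0.4 -0.5]
hub [ 0.50582936 -0.22408613] [-2.71  0.17 96.5 ] [-0.5 -0.2  0.5 -0.3 -0.5]
disc [ 0.50494707 -0.22206953] [ -1.22  -1.46 126.5 ] [ 0.9 -0.5  0.8  0.2  0.4  0.8]
sock [ 0.5058672  -0.22213646] [-0.92 -0.59 96.5 ] [-1.   0.7 -0.6 -0.2]
```

Call:
move_arm(travel=[[-1.8, -0.6, 8], [-1.8, -0.6, 20], [-1.8, -0.6, 28], [-1.8, -0.6, 28], [-1.8, -0.6, 28]], roll=[0, 0, 0, 0, 0])

```text
time_s: 8.1
tool_pos: [0.5057, -0.2228, 0.1246]
ee_rot: [2.636, 1.709, -0.0]
contact_force: [-0.1, 0.3, 0.1]
width: 0.0287
```

Run:
```python
from rig import r,optics
from h import *
s=r.read_state(); 
print(s["time_s"],s["tool_pos"],s["contact_force"])
f=optics.grab_frame("wrist"); 
a=cv2.resize(f["image"][150:320,190:380,::-1],None,fx=4,fy=3.5,interpolation=2)
cv2.imwrite("pics/w5z.png",a)
f=optics.grab_frame("scene"); cv2.imwrite("pics/s5z.png",cv2.resize(f["image"][210:350,110:240,::-1],None,fx=5,fy=4.2,interpolation=2)) 
f=optics.grab_frame("top"); cv2.imwrite("pics/t5z.png",cv2.resize(f["image"][180:290,360:470,::-1],None,fx=5,fy=5,interpolation=2))
```

```text
8.1 [ 0.50571897 -0.22275902  0.12455765] [-0.14475084  0.33606065  0.09771218]
```

View pics/w5z.png

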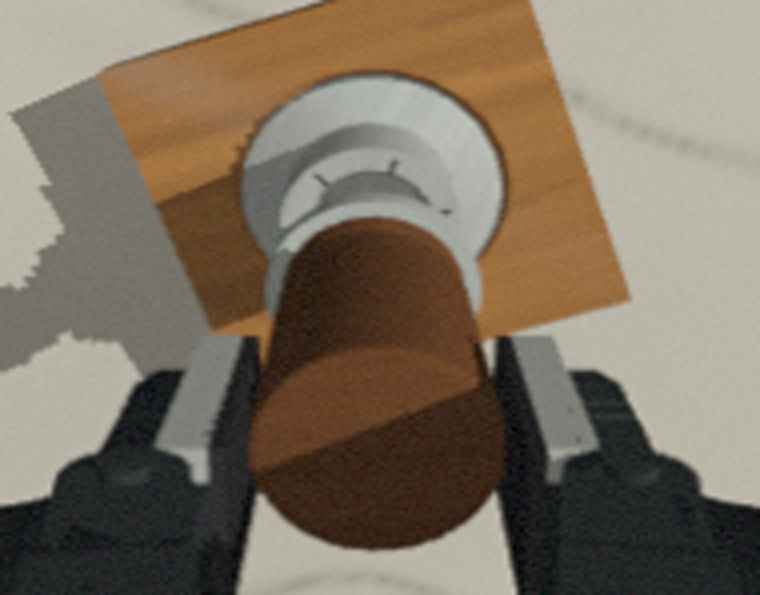

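View pics/s5z.png

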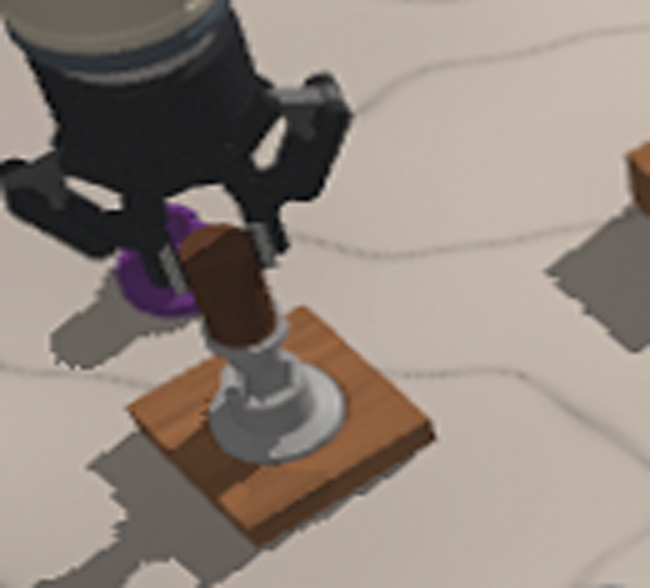

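View pics/t5z.png

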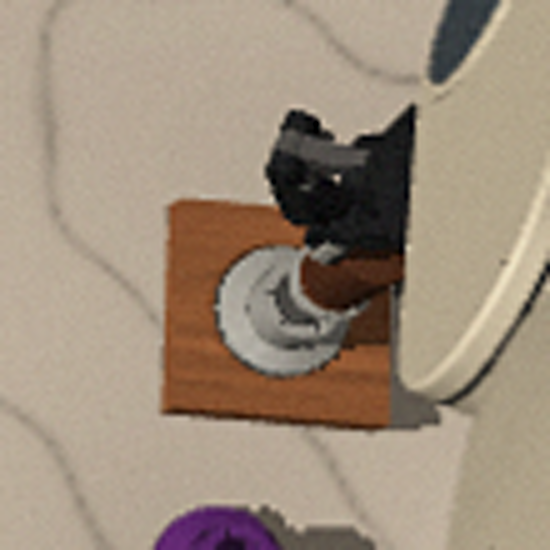

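Run:
```python
from rig import r,optics
from fit import *
s=r.read_state(); f=optics.grab_frame("wrist"); Tw=wristT(f,s)
Tt=np.linalg.inv(f["tool_from_camera"]); R=cv2.Rodrigues(s["ee_rot"])[0]
def z(l): return [((x+.5)/4-.5+190,(y+.5)/3.5-.5+150) for x,y in l]
def w2t(c,zz): return (R.T@(np.array([c[0],c[1],zz])-s["tool_pos"])*1000).round(2)
for n,p,d,zz in [("disc",[(242,185),(300,95),(373,72),(450,95),(506,185),(490,250)],.058,.026),("discrec",[(242,185),(300,95),(373,72),(450,95),(506,185),(490,250)],.061,.022),("sock",[(320,205),(375,170),(428,205)],.024,.056)]:
    c,e=circ(f,Tw,z(p),d,zz); print(n,c,w2t(c,zz),e)
s_=z([(203,335)])
# overlay of predicted base at tool (0.3,0)
im=f["image"][:,:,::-1].copy(); im=cv2.resize(im,None,fx=4,fy=4,interpolation=2)
P=s["tool_pos"]+R@[.0003,0,0]
for d,zz,col in [(.058,.026,(0,0,255)),(.036,.056,(255,0,0)),(.024,.056,(0,255,0))]:
    q=np.array([proj(f,[P[0]+d/2*np.cos(t),P[1]+d/2*np.sin(t),zz],Tw) for t in np.linspace(0,6.3,90)])
    cv2.polylines(im,[np.int32((q+.5)*4)],True,col,1)
cv2.imwrite("pics/w6.png",im[600:1200,760:1520])
```

```text
disc [ 0.50531038 -0.222305  ] [ 0.32 -0.79 98.88] [ 1.1  0.4  1.  -0.3 -0.3  1.7]
discrec [ 0.50677324 -0.22308156] [  0.21   0.86 102.88] [-0.4 -0.5  0.5 -0.6 -1.1  0.4]
sock [ 0.50569503 -0.22291219] [-0.09 -0.16 68.88] [-0.6  0.4 -0.6]
```

View pics/w6.png

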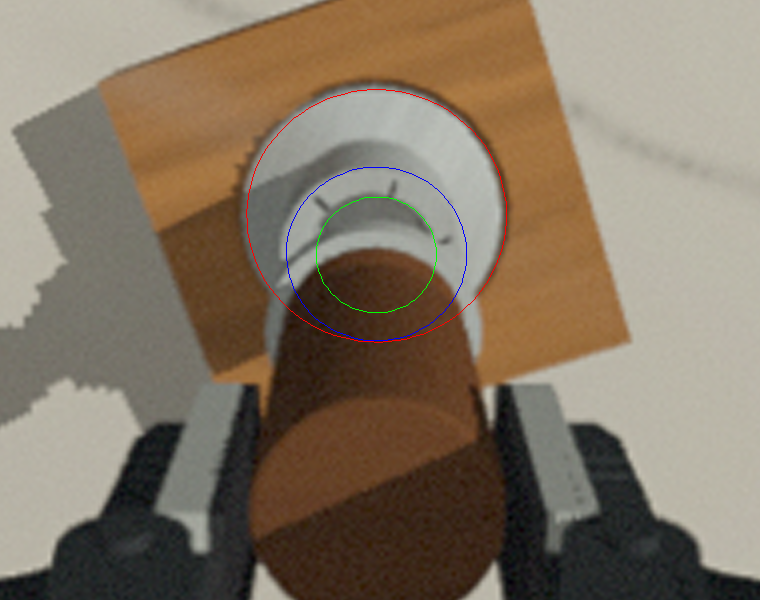

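Call:
move_arm(travel=[[-0.4, -0.2, 4], [-0.4, -0.2, 9], [-0.4, -0.2, 14], [-0.4, -0.2, 18], [-0.4, -0.2, 21], [-0.4, -0.2, 24], [-0.4, -0.2, 26], [-0.4, -0.2, 26]], roll=[0, 0, 0, 0, 0, 0, 0, 0])

```text
time_s: 9.3
tool_pos: [0.5054, -0.2231, 0.0987]
ee_rot: [2.636, 1.708, 0.0]
contact_force: [0.0, -0.1, -1.0]
width: 0.029
```

Call:
move_arm(travel=[[0, 0, 1], [0, 0, 2], [0, 0, 3], [0, 0, 4], [0, 0, 4]], roll=[0, 0, 0, 0, 0])

```text
time_s: 9.93
tool_pos: [0.5053, -0.2231, 0.0947]
ee_rot: [2.636, 1.709, -0.0]
contact_force: [0.3, 0.3, -1.3]
width: 0.0286
```

Call:
move_arm(travel=[[0, 0, 1], [0, 0, 2], [0, 0, 3], [0, 0, 3]], roll=[0, 0, 0, 0])

```text
time_s: 10.42
tool_pos: [0.5053, -0.2231, 0.0916]
ee_rot: [2.636, 1.709, -0.0]
contact_force: [-0.2, -1.1, -0.6]
width: 0.0289
```

Call:
move_arm(travel=[[0, 0, 0.5], [0, 0, 1], [0, 0, 1.5], [0, 0, 1.5]], roll=[0, 0, 0, 0])

```text
time_s: 10.92
tool_pos: [0.5054, -0.2231, 0.0901]
ee_rot: [2.636, 1.709, -0.0]
contact_force: [-0.6, -0.8, -1.0]
width: 0.0289
```

Run:
```python
from rig import r,optics
from h import *
s=r.read_state(); 
print(s["time_s"],s["tool_pos"],s["contact_force"],s["wrist_torque"])
f=optics.grab_frame("scene"); a=cv2.resize(f["image"][220:340,110:210,::-1],None,fx=5,fy=5,interpolation=2)
cv2.imwrite("pics/s7z.png",a)
```

```text
10.925 [ 0.50537532 -0.22311491  0.09006193] [-0.58816093 -0.77521591 -1.0338286 ] [-0.06981245 -0.03900525 -0.05667833]
```

View pics/s7z.png

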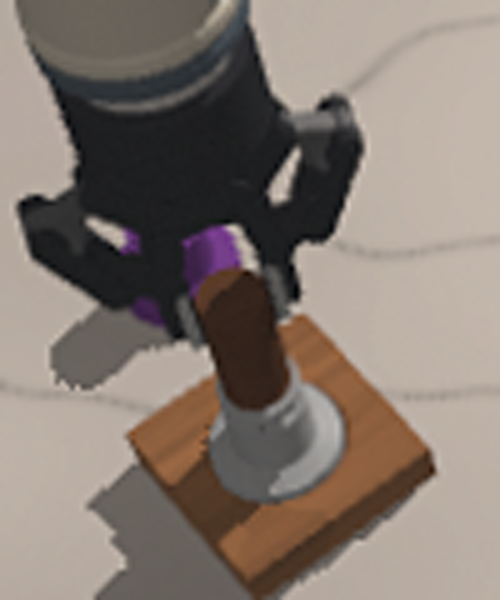

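Call:
move_arm(travel=[[0, 0, 0], [0, 0, 0], [0, 0, 0], [0, 0, 0], [0, 0, 0], [0, 0, 0]], roll=[0, 0, 0, 0, 0, 0], claw=0.3)

```text
time_s: 11.72
tool_pos: [0.5054, -0.2231, 0.0901]
ee_rot: [2.636, 1.709, -0.0]
contact_force: [-0.2, 0.3, 0.4]
width: 0.0555
```

Run:
```python
from rig import r,optics
from h import *
s=r.read_state(); 
print(s["time_s"],s["tool_pos"],s["contact_force"],s["width"])
f=optics.grab_frame("wrist"); cv2.imwrite("pics/w8z.png",cv2.resize(f["image"][150:320,190:380,::-1],None,fx=4,fy=3.5,interpolation=2))
f=optics.grab_frame("scene"); a=cv2.resize(f["image"][220:340,110:210,::-1],None,fx=5,fy=5,interpolation=2)
cv2.imwrite("pics/s8z.png",a)
```

```text
11.725 [ 0.50538076 -0.22311199  0.09007092] [-0.22982951  0.27804809  0.44504515] 0.05545072578509565
```

View pics/s8z.png

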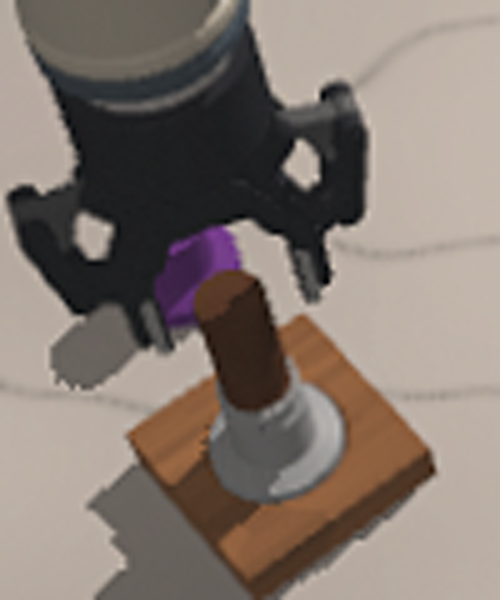

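View pics/w8z.png

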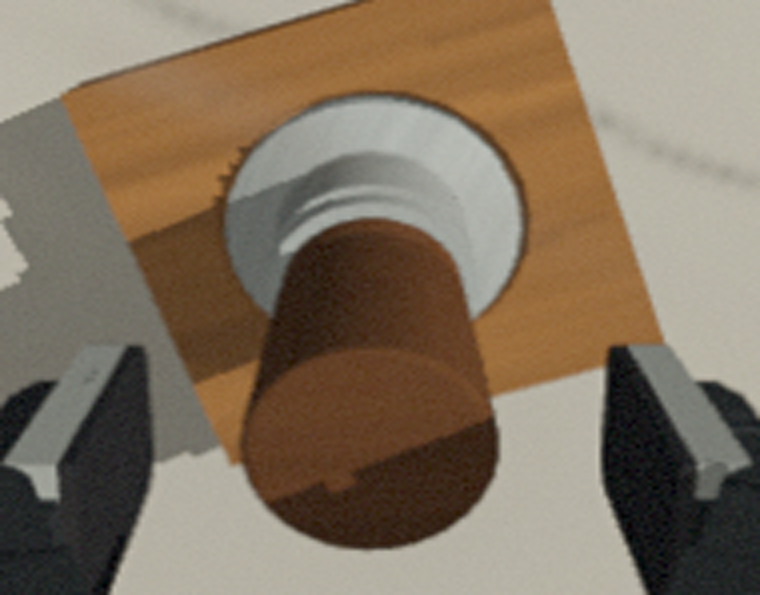

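Call:
move_arm(travel=[[0, 0, -10], [0, 0, -30], [0, 0, -55], [0, 0, -70], [0, 0, -70], [0, 0, -70]], roll=[0, 0, 0, 0, 0, 0])

```text
time_s: 12.58
tool_pos: [0.5049, -0.2229, 0.1595]
ee_rot: [-2.636, -1.709, 0.001]
contact_force: [-1.4, -0.8, -0.2]
width: 0.0555
```

Call:
move_arm(travel=[[-0.2, 0, 0], [-0.2, 0, 0], [-0.2, 0, 0], [-0.2, 0, 0], [-0.2, 0, 0], [-0.2, 0, 0], [-0.2, 0, 0], [-0.2, 0, 0]], roll=[0, 0, 0, 0, 0, 0, 0, 0], claw=-1)

```text
time_s: 13.58
tool_pos: [0.5048, -0.223, 0.1596]
ee_rot: [-2.636, -1.709, 0.001]
contact_force: [-0.2, 0.5, -0.3]
width: 0.0001
```

Run:
```python
from rig import r,optics
from h import *
s=r.read_state(); 
print(s["time_s"],s["tool_pos"],s["contact_force"],s["width"])
f=optics.grab_frame("wrist"); cv2.imwrite("pics/w9z.png",cv2.resize(f["image"][150:320,190:380,::-1],None,fx=4,fy=3.5,interpolation=2))
f=optics.grab_frame("scene"); a=cv2.resize(f["image"][200:340,110:210,::-1],None,fx=4,fy=4,interpolation=2)
cv2.imwrite("pics/s9z.png",a)
```

```text
13.575 [ 0.50482543 -0.22302369  0.15955172] [-0.15449207  0.53216157 -0.26097474] 6.133192304788183e-05
```

View pics/s9z.png

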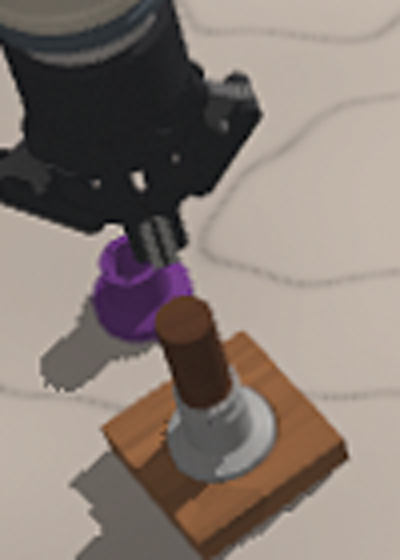

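View pics/w9z.png

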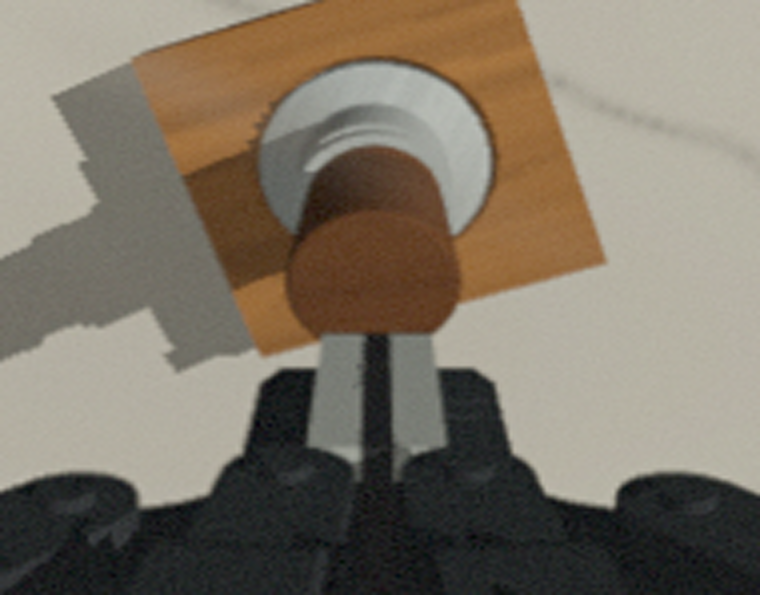

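Run:
```python
from rig import r,optics
from fit import *
s=r.read_state(); f=optics.grab_frame("wrist")
Tt=np.linalg.inv(f["tool_from_camera"])
def z(l): return [((x+.5)/4-.5+190,(y+.5)/3.5-.5+150) for x,y in l]
for zz in (.0266,.0286,.0306):
    c,e=circ(f,Tt,z([(285,275),(461,275),(372,209),(325,225),(420,225),(305,320),(447,318)]),.030,zz); print(c*1000,e)
```

```text
[-0.04813689  0.54310097] [-0.3 -0.5  0.3 -0.9 -1.1 -2.2 -1.5]
[-0.05539107  1.17872689] [ 0.3 -0.3  0.4 -0.7 -1.  -2.  -1.3]
[-0.06513585  1.45996305] [ 0.2 -0.3  0.1 -1.  -1.2 -1.5 -0.8]
```

Call:
move_arm(travel=[[0, 0.7, 6], [0, 0.7, 14], [0, 0.7, 20], [0, 0.7, 23], [0, 0.7, 25], [0, 0.7, 25]], roll=[0, 0, 0, 0, 0, 0])

```text
time_s: 14.48
tool_pos: [0.5054, -0.2233, 0.1344]
ee_rot: [-2.636, -1.709, 0.001]
contact_force: [-0.2, -0.4, 0.3]
width: -0.0001
```

Call:
move_arm(travel=[[0, 0, 0.5], [0, 0, 1], [0, 0, 1.5], [0, 0, 2], [0, 0, 2.5], [0, 0, 3], [0, 0, 3]], roll=[0, 0, 0, 0, 0, 0, 0])

```text
time_s: 15.35
tool_pos: [0.5054, -0.2233, 0.1314]
ee_rot: [-2.636, -1.709, 0.001]
contact_force: [0.1, 0.5, -0.3]
width: -0.0006
```

Call:
move_arm(travel=[[0, 0, 0.5], [0, 0, 1], [0, 0, 1.5], [0, 0, 2], [0, 0, 2]], roll=[0, 0, 0, 0, 0])

```text
time_s: 15.98
tool_pos: [0.5054, -0.2233, 0.1294]
ee_rot: [-2.636, -1.709, 0.001]
contact_force: [-0.2, -0.1, -0.2]
width: 0.0003
```

Call:
move_arm(travel=[[0, 0, 0.5], [0, 0, 1], [0, 0, 1]], roll=[0, 0, 0])

```text
time_s: 16.35
tool_pos: [0.5053, -0.2233, 0.1283]
ee_rot: [-2.636, -1.709, 0.001]
contact_force: [-0.7, -0.9, -0.3]
width: 0.0006
```

Call:
move_arm(travel=[[0, 0, 0.5], [0, 0, 1], [0, 0, 1]], roll=[0, 0, 0])

```text
time_s: 16.73
tool_pos: [0.5053, -0.2233, 0.1273]
ee_rot: [-2.636, -1.709, 0.001]
contact_force: [0.1, 0.1, 1.0]
width: 0.0004
```

Call:
move_arm(travel=[[0, 0, 0.5], [0, 0, 1], [0, 0, 1]], roll=[0, 0, 0])

```text
time_s: 17.1
tool_pos: [0.5053, -0.2233, 0.1262]
ee_rot: [-2.636, -1.709, 0.001]
contact_force: [0.2, -0.7, -0.2]
width: -0.0004
```

Run:
```python
from rig import r,optics
from h import *
s=r.read_state(); 
print(s["time_s"],s["tool_pos"],s["contact_force"],s["width"])
f=optics.grab_frame("wrist"); a=cv2.resize(f["image"][150:320,210:360,::-1],None,fx=3.5,fy=3.5,interpolation=2)
f=optics.grab_frame("scene"); b=cv2.resize(f["image"][220:320,120:190,::-1],None,fx=3.5,fy=5.95,interpolation=2)
cv2.imwrite("pics/w10z.png",np.hstack([a,b]))
```

```text
17.1 [ 0.50527342 -0.22325301  0.12618238] [ 0.19966736 -0.67671564 -0.19008799] -0.00041128282940786114
```

View pics/w10z.png

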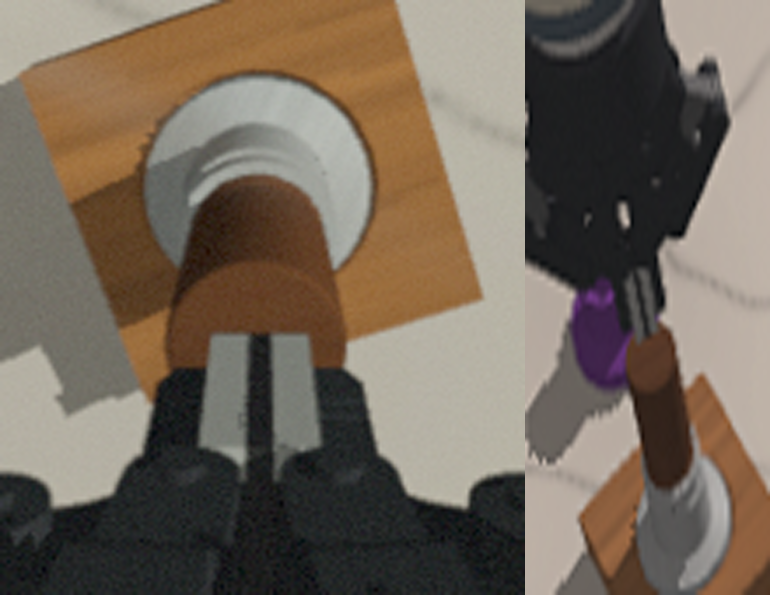

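Run:
```python
from rig import r,optics
from fit import *
s=r.read_state(); f=optics.grab_frame("wrist")
Tt=np.linalg.inv(f["tool_from_camera"])
for p in [(0,-.011,0),(0,0,0),(0,-.011,-.01)]:
    q=proj(f,p,Tt); print(p,(q-[210,150]+.5)*3.5)
def z(l): return [((x+.5)/3.5-.5+210,(y+.5)/3.5-.5+150) for x,y in l]
for zz in (-.006,-.003,.0,.003,.006):
    c,e=circ(f,Tt,z([(166,335),(347,335),(256,262),(200,280),(310,280)]),.030,zz); print(zz,c*1000,e)
```

```text
(0, -0.011, 0) [256.95534831 272.41978687]
(0, 0, 0) [257.05687153 335.2309056 ]
(0, -0.011, -0.01) [256.73165322 292.60262282]
-0.006 [-0.02777983  0.44696878] [-0.4 -0.4  0.2 -0.2 -0.5]
-0.003 [-0.02594877  1.40944623] [-0.3  0.2  0.2  0.2 -0.3]
0.0 [-0.05356636  2.3718297 ] [ 0.4  0.6  0.2  0.4 -0.4]
0.003 [-0.05684424  3.20565247] [ 0.8  0.9 -0.2  0.2 -0.3]
0.006 [-0.08109047  4.16721166] [ 1.1  1.3 -0.2  0.3 -0.2]
```

Run:
```python
from rig import r,optics
from fit import *
s=r.read_state(); R=cv2.Rodrigues(s["ee_rot"])[0]
o=[]
for n,(x0,y0,w,h) in (("scene",(125,225,70,80)),("top",(380,170,70,80))):
    f=optics.grab_frame(n); a=cv2.resize(f["image"][y0:y0+h,x0:x0+w,::-1],None,fx=5.5,fy=5.5,interpolation=2)
    for p,c in [((0,0,0),(0,0,255)),((0,-.011,0),(0,255,0)),((0,.011,0),(255,255,0)),((0,0,-.019),(255,0,255))]:
        q=(proj(f,s["tool_pos"]+R@np.array(p))-[x0,y0]+.5)*5.5
        cv2.circle(a,tuple(int(v) for v in q),2,c,-1)
    o.append(a)
cv2.imwrite("pics/t11.png",np.hstack(o))
```

```text
(no output)
```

View pics/t11.png

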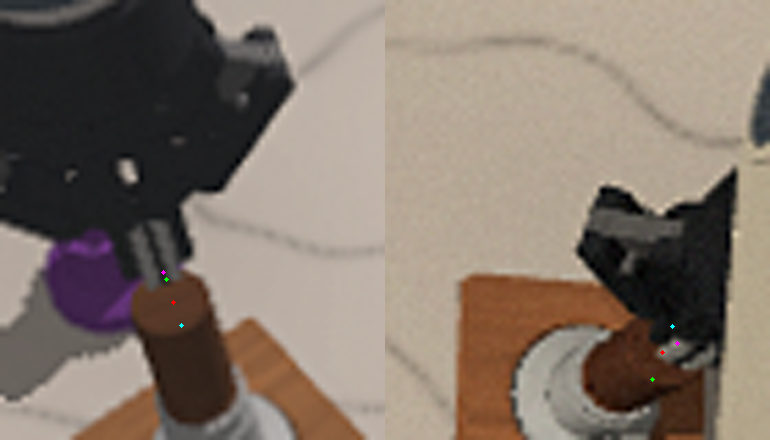

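Call:
move_arm(travel=[[0, 0, 0.7], [0, 0, 1.4], [0, 0, 2], [0, 0, 2]], roll=[0, 0, 0, 0])

```text
time_s: 17.85
tool_pos: [0.5052, -0.2232, 0.1242]
ee_rot: [-2.636, -1.709, 0.001]
contact_force: [1.0, -0.3, -0.3]
width: 0.0
```

Call:
move_arm(travel=[[0, 0, 0.7], [0, 0, 1.4], [0, 0, 2], [0, 0, 2]], roll=[0, 0, 0, 0])

```text
time_s: 18.35
tool_pos: [0.5052, -0.2232, 0.1221]
ee_rot: [-2.636, -1.708, 0.001]
contact_force: [0.2, -0.4, 0.4]
width: -0.0001
```

Call:
move_arm(travel=[[0, 0, 0.7], [0, 0, 1.4], [0, 0, 2], [0, 0, 2]], roll=[0, 0, 0, 0])

```text
time_s: 18.85
tool_pos: [0.5052, -0.2232, 0.12]
ee_rot: [-2.635, -1.708, 0.002]
contact_force: [-0.3, -0.6, -0.1]
width: 0.0002
```

Run:
```python
from rig import r,optics
from fit import *
s=r.read_state(); R=cv2.Rodrigues(s["ee_rot"])[0]
print(s["tool_pos"],s["contact_force"])
o=[]
for n,(x0,y0,w,h) in (("scene",(125,225,70,80)),("wrist",(245,210,75,80))):
    f=optics.grab_frame(n); a=cv2.resize(f["image"][y0:y0+h,x0:x0+w,::-1],None,fx=5.5,fy=5.5,interpolation=2)
    o.append(a)
cv2.imwrite("pics/t12.png",np.hstack(o))
```

```text
[ 0.50515173 -0.22320711  0.12003719] [-0.34692899 -0.56768272 -0.13772131]
```

View pics/t12.png

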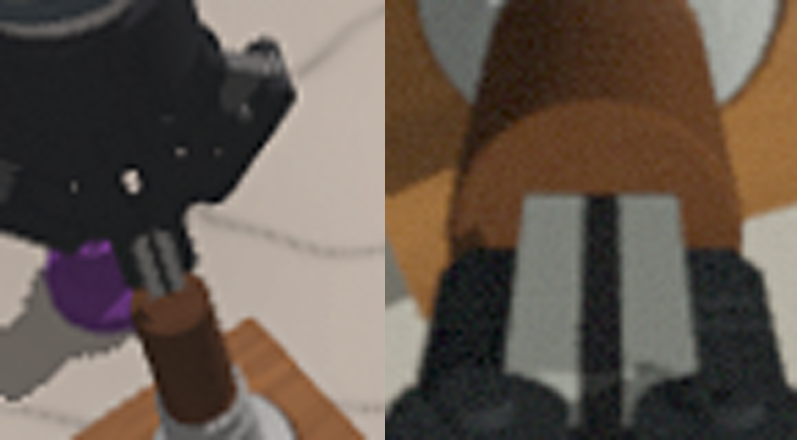

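Call:
move_arm(travel=[[0, 0, 0.7], [0, 0, 1.4], [0, 0, 2], [0, 0, 2]], roll=[0, 0, 0, 0])

```text
time_s: 19.45
tool_pos: [0.5052, -0.2232, 0.118]
ee_rot: [-2.635, -1.708, 0.002]
contact_force: [-0.6, -0.1, -0.4]
width: -0.0
```

Call:
move_arm(travel=[[0, 0, 0.7], [0, 0, 1.4], [0, 0, 2], [0, 0, 2]], roll=[0, 0, 0, 0])

```text
time_s: 19.95
tool_pos: [0.5051, -0.2232, 0.116]
ee_rot: [-2.635, -1.708, 0.002]
contact_force: [-0.4, -0.5, -0.2]
width: 0.0003
```

Call:
move_arm(travel=[[0, 0, 0.7], [0, 0, 1.4], [0, 0, 2], [0, 0, 2]], roll=[0, 0, 0, 0])

```text
time_s: 20.45
tool_pos: [0.5051, -0.2232, 0.1139]
ee_rot: [-2.635, -1.708, 0.002]
contact_force: [0.3, -0.5, 0.6]
width: 0.0002
```

```bash
cat > look.py <<'E'
import sys
from rig import r,optics
from fit import *
s=r.read_state()
print(s["time_s"],s["tool_pos"],s["contact_force"],s["width"])
o=[]
for n,(x0,y0,w,h) in (("scene",(125,225,70,100)),("wrist",(245,210,75,100))):
    f=optics.grab_frame(n); a=cv2.resize(f["image"][y0:y0+h,x0:x0+w,::-1],None,fx=5.5,fy=5.5,interpolation=2)
    o.append(a)
cv2.imwrite(sys.argv[1],np.hstack(o))
E
python3 look.py pics/t13.png
```

```text
20.45 [ 0.50507321 -0.22316704  0.11390235] [ 0.32277072 -0.452434    0.6342272 ] 0.00024468277406895176
```

View pics/t13.png

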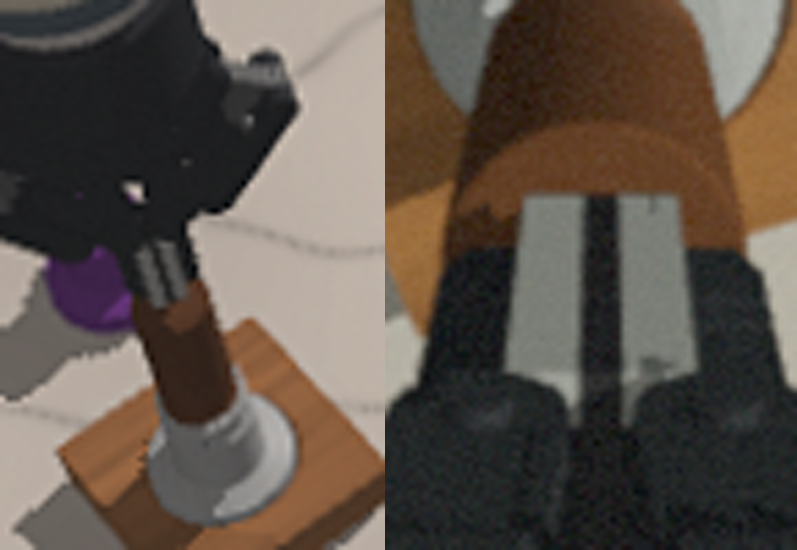

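Call:
move_arm(travel=[[0, 0, 0.5], [0, 0, 1], [0, 0, 1.5], [0, 0, 1.5]], roll=[0, 0, 0, 0])

```text
time_s: 21.05
tool_pos: [0.5051, -0.2232, 0.1124]
ee_rot: [-2.635, -1.708, 0.002]
contact_force: [0.6, -0.2, -0.0]
width: -0.0
```

Call:
move_arm(travel=[[0, 0, 0.5], [0, 0, 1], [0, 0, 1.5], [0, 0, 1.5]], roll=[0, 0, 0, 0])

```text
time_s: 21.55
tool_pos: [0.5051, -0.2232, 0.1108]
ee_rot: [-2.635, -1.708, 0.002]
contact_force: [-0.4, 0.5, -0.6]
width: -0.0001
```

Call:
move_arm(travel=[[0, 0, 0.5], [0, 0, 1], [0, 0, 1.5], [0, 0, 1.5]], roll=[0, 0, 0, 0])

```text
time_s: 22.05
tool_pos: [0.505, -0.2231, 0.1093]
ee_rot: [-2.635, -1.708, 0.002]
contact_force: [-0.1, 0.3, 0.7]
width: 0.0
```

```bash
python3 look.py pics/t14.png
```

```text
22.05 [ 0.50499608 -0.2231246   0.10929424] [-0.13673529  0.32452465  0.67118467] 1.1236286879539207e-05
```

View pics/t14.png

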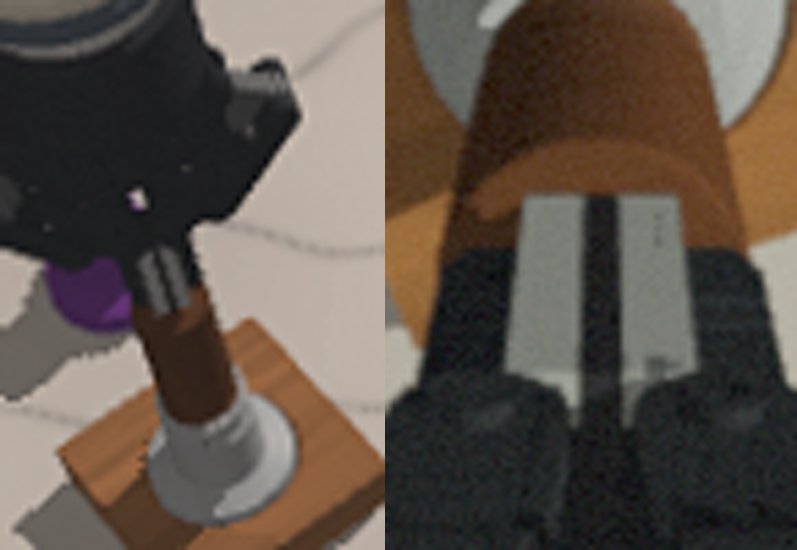

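Call:
move_arm(travel=[[0, 0, 0.5], [0, 0, 1], [0, 0, 1.5], [0, 0, 1.5]], roll=[0, 0, 0, 0])

```text
time_s: 22.65
tool_pos: [0.505, -0.2232, 0.1078]
ee_rot: [-2.635, -1.708, 0.002]
contact_force: [0.5, 0.4, -0.7]
width: 0.0002
```

Call:
move_arm(travel=[[0, 0, 0.5], [0, 0, 1], [0, 0, 1]], roll=[0, 0, 0])

```text
time_s: 23.02
tool_pos: [0.505, -0.2231, 0.1067]
ee_rot: [-2.635, -1.708, 0.002]
contact_force: [0.6, -0.6, 0.2]
width: -0.0002
```

Call:
move_arm(travel=[[0, 0, 0.5], [0, 0, 1], [0, 0, 1]], roll=[0, 0, 0])

```text
time_s: 23.4
tool_pos: [0.505, -0.2231, 0.1058]
ee_rot: [-2.635, -1.708, 0.002]
contact_force: [-0.1, 0.6, 0.7]
width: -0.0001
```

Call:
move_arm(travel=[[0, 0, 0.5], [0, 0, 1], [0, 0, 1]], roll=[0, 0, 0])

```text
time_s: 23.78
tool_pos: [0.5052, -0.2232, 0.1049]
ee_rot: [-2.635, -1.708, 0.002]
contact_force: [-0.2, 0.9, 2.4]
width: -0.0001
```

Call:
move_arm(travel=[[0, 0, 0.5], [0, 0, 1], [0, 0, 1]], roll=[0, 0, 0])

```text
time_s: 24.15
tool_pos: [0.5053, -0.2233, 0.1041]
ee_rot: [-2.636, -1.709, 0.001]
contact_force: [-0.2, -0.6, 4.7]
width: 0.0002
```

```bash
python3 look.py pics/t15.png
```

```text
24.15 [ 0.50533385 -0.22326522  0.10407413] [-0.16681641 -0.64091541  4.74558032] 0.00019339069202723526
```

View pics/t15.png

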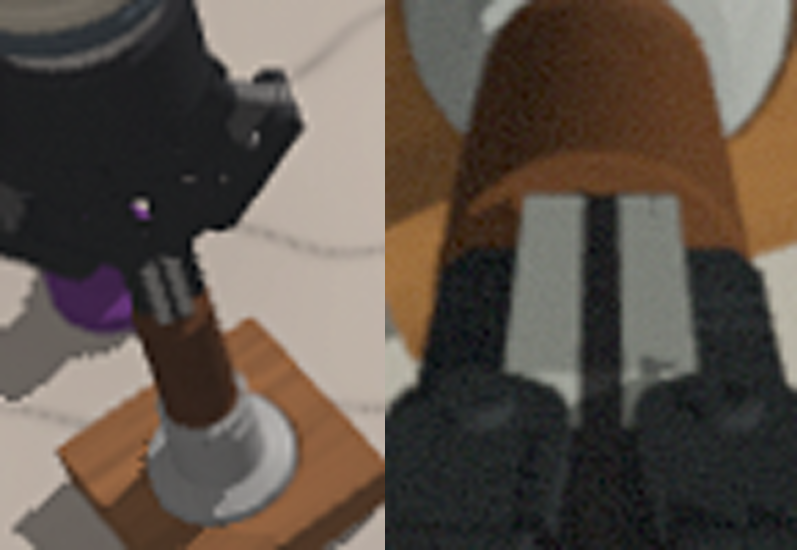

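Contact came at TCP z ≈ 0.1055, with about 2.3 N per mm. I'll keep pressing in small steps.

Call:
move_arm(travel=[[0, 0, 0.5], [0, 0, 1], [0, 0, 1]], roll=[0, 0, 0])

```text
time_s: 24.62
tool_pos: [0.5055, -0.2234, 0.1033]
ee_rot: [-2.636, -1.709, 0.001]
contact_force: [-0.4, -0.1, 5.5]
width: 0.0001
```

Call:
move_arm(travel=[[0, 0, 0.5], [0, 0, 1], [0, 0, 1]], roll=[0, 0, 0])

```text
time_s: 25.0
tool_pos: [0.5057, -0.2235, 0.1027]
ee_rot: [2.636, 1.709, -0.001]
contact_force: [-1.2, 0.7, 7.8]
width: 0.0005
```

Call:
move_arm(travel=[[0, 0, 0.5], [0, 0, 1], [0, 0, 1]], roll=[0, 0, 0])

```text
time_s: 25.38
tool_pos: [0.506, -0.2236, 0.1022]
ee_rot: [2.636, 1.709, -0.0]
contact_force: [-1.2, 0.6, 9.3]
width: -0.0001
```

Call:
move_arm(travel=[[-0.1, -0.3, 0.5], [-0.1, -0.3, 1], [-0.1, -0.3, 1]], roll=[0, 0, 0])

```text
time_s: 25.75
tool_pos: [0.5061, -0.2237, 0.1019]
ee_rot: [2.635, 1.708, 0.001]
contact_force: [-1.1, 0.6, 9.9]
width: -0.0001
```

Call:
move_arm(travel=[[-0.1, -0.3, 0.5], [-0.1, -0.3, 1], [-0.1, -0.3, 1]], roll=[0, 0, 0])

```text
time_s: 26.12
tool_pos: [0.5061, -0.2238, 0.1017]
ee_rot: [2.634, 1.708, 0.002]
contact_force: [-0.5, 0.2, 10.5]
width: 0.0002
```

Call:
move_arm(travel=[[-0.1, -0.3, 0.5], [-0.1, -0.3, 1], [-0.1, -0.3, 1]], roll=[0, 0, 0])

```text
time_s: 26.5
tool_pos: [0.5063, -0.224, 0.1016]
ee_rot: [2.634, 1.707, 0.002]
contact_force: [-2.1, 0.4, 11.6]
width: -0.0003
```

Call:
move_arm(travel=[[-0.2, -0.5, 0.5], [-0.2, -0.5, 1], [-0.2, -0.5, 1.4], [-0.2, -0.5, 1.4]], roll=[0, 0, 0, 0])

```text
time_s: 27.0
tool_pos: [0.5064, -0.2242, 0.1013]
ee_rot: [2.633, 1.707, 0.004]
contact_force: [-2.6, 0.7, 14.4]
width: 0.0002
```

```bash
python3 look.py pics/t16.png
```

```text
27.0 [ 0.50640001 -0.22415085  0.10130126] [-2.55412814  0.68077698 14.3807214 ] 0.0002107510752630644
```

View pics/t16.png

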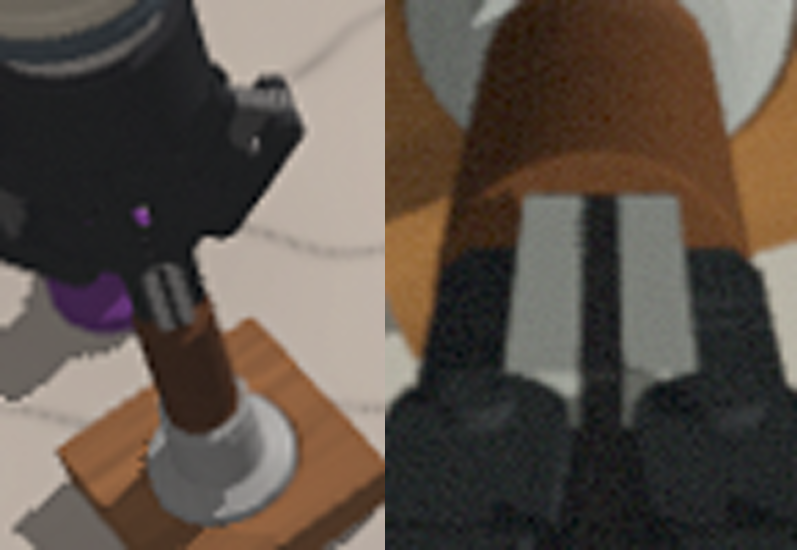

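Call:
move_arm(travel=[[0, 0, 0.6], [0, 0, 1.2], [0, 0, 1.6], [0, 0, 1.6]], roll=[0, 0, 0, 0])

```text
time_s: 27.6
tool_pos: [0.5069, -0.2244, 0.1013]
ee_rot: [2.632, 1.706, 0.005]
contact_force: [-3.1, 2.2, 18.3]
width: -0.0002
```

Home: z no longer moves. Next is the firm push of about 23 N, held.

Call:
move_arm(travel=[[0, 0, 0.6], [0, 0, 1.2], [0, 0, 1.7], [0, 0, 1.95], [0, 0, 1.95], [0, 0, 1.95], [0, 0, 1.95]], roll=[0, 0, 0, 0, 0, 0, 0])

```text
time_s: 28.48
tool_pos: [0.5074, -0.2245, 0.1012]
ee_rot: [2.631, 1.705, 0.006]
contact_force: [-4.3, 2.4, 22.7]
width: -0.0001
```

```bash
python3 look.py pics/t17.png
```

```text
28.475 [ 0.5074112  -0.22454836  0.10123641] [-4.28377234  2.44917014 22.65038352] -5.014456902998391e-05
```

View pics/t17.png

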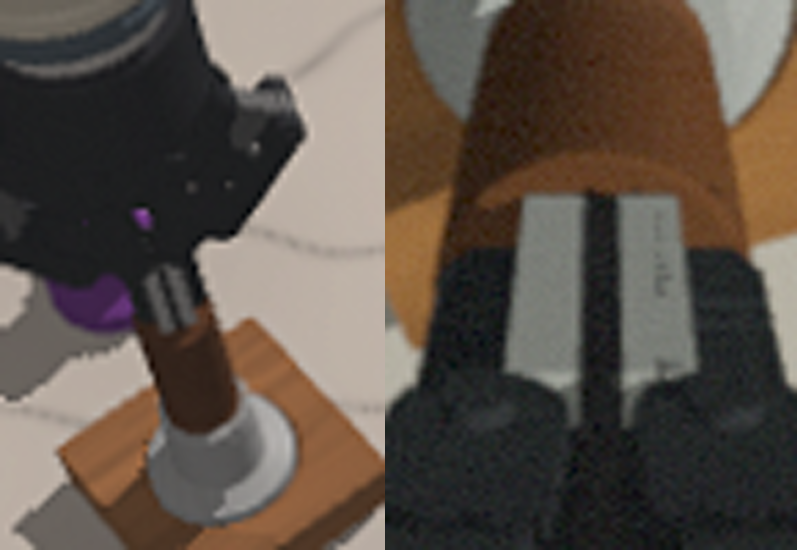

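Call:
move_arm(travel=[[0, 0, -2], [0, 0, -10], [0, 0, -25], [0, 0, -38], [0, 0, -45], [0, 0, -45]], roll=[0, 0, 0, 0, 0, 0])

```text
time_s: 29.32
tool_pos: [0.5075, -0.2246, 0.147]
ee_rot: [2.63, 1.705, 0.007]
contact_force: [-0.6, 0.1, -0.1]
width: 0.0004
```

Call:
move_arm(travel=[[0, 0, 0], [0, 0, 0], [0, 0, 0], [0, 0, 0], [0, 0, 0], [0, 0, 0], [0, 0, 0]], roll=[0, 0, 0, 0, 0, 0, 0], claw=0.7)

```text
time_s: 30.2
tool_pos: [0.5075, -0.2246, 0.147]
ee_rot: [2.63, 1.705, 0.007]
contact_force: [0.7, -0.4, -0.3]
width: 0.0729
```

Run:
```python
from rig import r,optics
from h import *
s=r.read_state(); 
print(s["time_s"],s["tool_pos"],s["ee_rot"],s["contact_force"],s["width"])
f=optics.grab_frame("wrist"); cv2.imwrite("pics/w18z.png",cv2.resize(f["image"][150:320,190:380,::-1],None,fx=4,fy=3.5,interpolation=2))
```

```text
30.2 [ 0.5075116  -0.22460901  0.14702722] [2.62977774 1.70470871 0.00734743] [ 0.7223448  -0.36327273 -0.34307389] 0.07290335895891775
```

View pics/w18z.png

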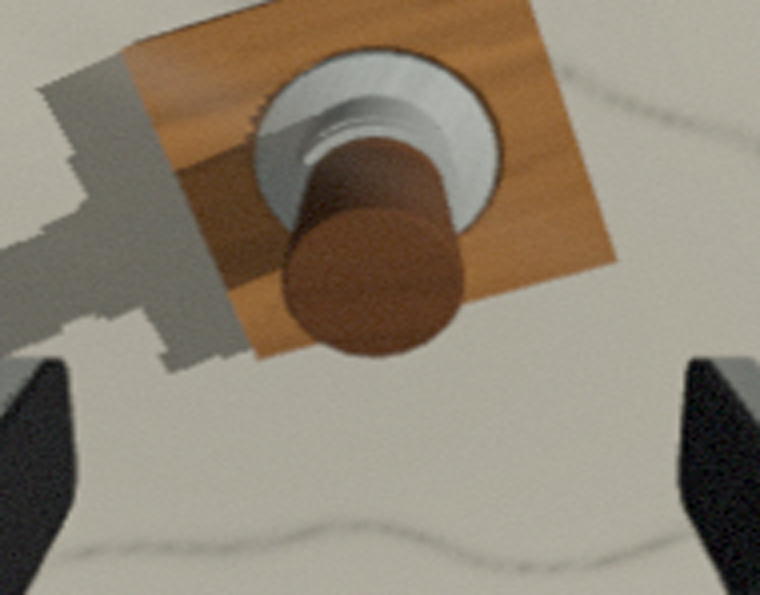

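Run:
```python
from rig import r,optics
from fit import *
s=r.read_state(); f=optics.grab_frame("wrist"); Tt=np.linalg.inv(f["tool_from_camera"])
R=cv2.Rodrigues(s["ee_rot"])[0]; print(R.round(4))
def z(l): return [((x+.5)/4-.5+190,(y+.5)/3.5-.5+150) for x,y in l]
c,e=circ(f,Tt,z([(283,280),(463,278),(373,207),(375,356),(312,232),(435,230)]),.030,.021); print(c*1000,e)
c,e=circ(f,Tt,z([(255,150),(376,47),(500,150),(300,80),(462,85)]),.058,.121); print(c*1000,e)
```

```text
[[ 4.083e-01  9.128e-01  8.100e-03]
 [ 9.129e-01 -4.082e-01 -3.800e-03]
 [-2.000e-04  8.900e-03 -1.000e+00]]
[-0.03351527 -1.32328389] [-0.5 -0.7  0.2 -1.6 -1.1 -0.6]
[ 0.55454222 -4.1560806 ] [ 0.6  1.3  0.5 -1.  -0.9]
```

Call:
move_arm(travel=[[0, -1.5, 15], [0, -1.6, 35], [0, -1.8, 55], [0, -1.9, 68], [0, -2, 76], [0, -2, 77], [0, -2, 77]], roll=[0, 0, 0, 0, 0, 0, 0])

```text
time_s: 31.18
tool_pos: [0.5067, -0.2242, 0.0704]
ee_rot: [2.629, 1.704, 0.008]
contact_force: [0.3, -0.2, -0.2]
width: 0.0724
```

Call:
move_arm(travel=[[0, 0, 0], [0, 0, 0], [0, 0, 0], [0, 0, 0], [0, 0, 0], [0, 0, 0], [0, 0, 0], [0, 0, 0]], roll=[0, 0, 0, 0, 0, 0, 0, 0], claw=-1, newtons=40)

```text
time_s: 32.17
tool_pos: [0.5069, -0.2244, 0.0707]
ee_rot: [2.629, 1.704, 0.008]
contact_force: [-1.3, 0.4, 5.9]
width: 0.0285
```

```bash
python3 look.py pics/t19.png
```

```text
32.175 [ 0.50688142 -0.22440305  0.07072537] [-1.30997576  0.39174691  5.88275353] 0.028545732703538204
```

View pics/t19.png

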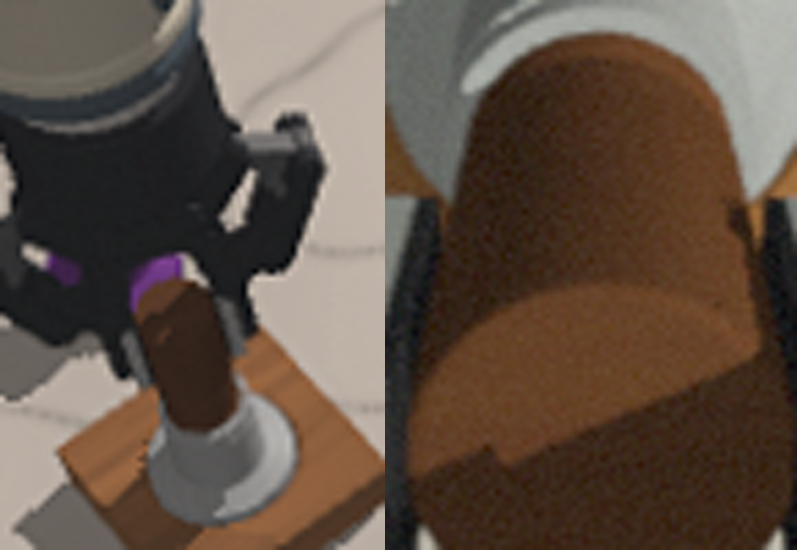

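Call:
move_arm(travel=[[0, 0, -1], [0, 0, -3], [0, 0, -7], [0, 0, -14], [0, 0, -24], [0, 0, -38], [0, 0, -52], [0, 0, -62], [0, 0, -65], [0, 0, -65]], roll=[0, 0, 0, 0, 0, 0, 0, 0, 0, 0])

```text
time_s: 33.52
tool_pos: [0.5062, -0.2241, 0.1358]
ee_rot: [2.629, 1.704, 0.008]
contact_force: [-0.4, -0.7, -4.2]
width: 0.0288
```

Run:
```python
from rig import r,optics
from h import *
s=r.read_state(); 
print(s["time_s"],s["tool_pos"],s["contact_force"],s["width"])
f=optics.grab_frame("scene"); cv2.imwrite("pics/s20.png",cv2.resize(f["image"][180:360,80:260,::-1],None,fx=3.3,fy=3.3,interpolation=2))
for x,y in [(.4528,.198)]: print(totool(s,[x,y,s["tool_pos"][2]]))
```

```text
33.525 [ 0.50621587 -0.22409436  0.13584985] [-0.39872597 -0.65100032 -4.15857093] 0.028752253153638142
[ 363.50896241 -221.07095621   -2.40265059]
```

View pics/s20.png

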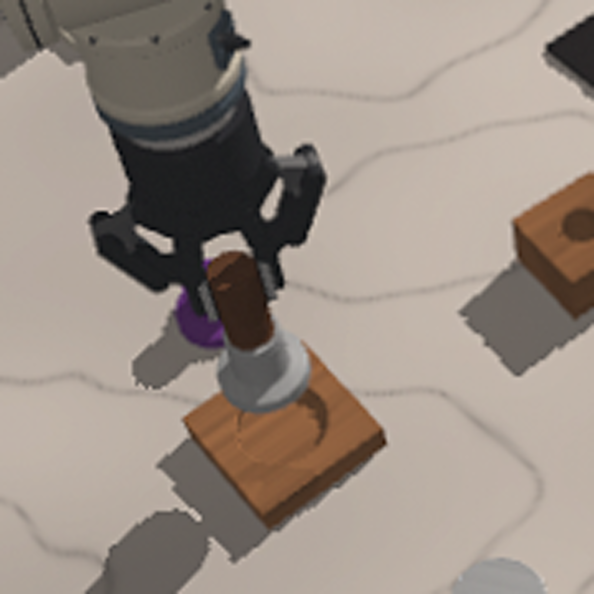

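Call:
move_arm(travel=[[12, -7, 0], [40, -24, 0], [78, -47, 0], [116, -70, 0], [155, -94, 0], [194, -118, 0], [232, -141, 0], [270, -164, 0], [308, -187, 0], [335, -204, 0]], roll=[0, 0, 0, 0, 0, 0, 0, 0, 0, 0])

```text
time_s: 34.83
tool_pos: [0.4553, 0.1672, 0.1331]
ee_rot: [2.628, 1.706, 0.007]
contact_force: [-0.0, -0.4, -4.2]
width: 0.0286
```

Run:
```python
from rig import r,optics
from h import *
s=r.read_state(); 
print(s["time_s"],s["tool_pos"],s["contact_force"],s["width"])
print(totool(s,[.4528,.198,s["tool_pos"][2]]))
```

```text
34.825 [0.45527509 0.16724146 0.13306972] [-0.03520555 -0.42771179 -4.24258796] 0.02864302074561377
[ 27.08783565 -14.77971755  -0.15131707]
```

Call:
move_arm(travel=[[14, -8, 0], [24, -13, 5], [27, -15, 18], [27, -15, 34], [27, -15, 48], [27, -15, 57], [27, -15, 62], [27, -15, 62]], roll=[0, 0, 0, 0, 0, 0, 0, 0])

```text
time_s: 35.83
tool_pos: [0.453, 0.1976, 0.0706]
ee_rot: [2.629, 1.706, 0.006]
contact_force: [-0.2, 0.2, -3.8]
width: 0.0286
```

Run:
```python
from rig import r,optics
from h import *
s=r.read_state(); 
print(s["time_s"],s["tool_pos"],s["contact_force"],s["width"])
o=[]
for n,(x0,y0,w,h) in (("scene",(220,100,120,140)),("top",(180,190,120,140))):
    f=optics.grab_frame(n); o.append(cv2.resize(f["image"][y0:y0+h,x0:x0+w,::-1],None,fx=3.3,fy=3.3,interpolation=2))
cv2.imwrite("pics/s21.png",np.hstack(o))
```

```text
35.825 [0.45302898 0.19757412 0.07064804] [-0.17828805  0.1692476  -3.84596064] 0.0286287891217374
```

View pics/s21.png

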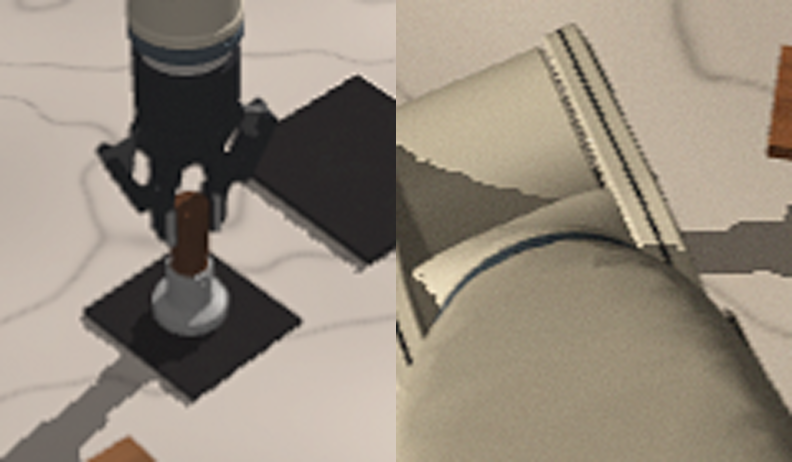

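The scene view shows the tamper over the centre of the smaller mat, a few mm up. I'll lower it until contact.

Call:
move_arm(travel=[[0, 0, 1.5], [0, 0, 3], [0, 0, 4.5], [0, 0, 6], [0, 0, 6]], roll=[0, 0, 0, 0, 0])

```text
time_s: 36.55
tool_pos: [0.4533, 0.1978, 0.0651]
ee_rot: [2.628, 1.706, 0.007]
contact_force: [-0.2, 0.7, -4.8]
width: 0.0292
```

Call:
move_arm(travel=[[0, 0, 0.5], [0, 0, 1], [0, 0, 1.5], [0, 0, 1.5]], roll=[0, 0, 0, 0])

```text
time_s: 37.05
tool_pos: [0.4533, 0.1978, 0.0636]
ee_rot: [2.628, 1.706, 0.007]
contact_force: [-0.5, 0.0, -4.6]
width: 0.0292
```

Call:
move_arm(travel=[[0, 0, 0.4], [0, 0, 0.8], [0, 0, 0.8]], roll=[0, 0, 0])

```text
time_s: 37.42
tool_pos: [0.4533, 0.1978, 0.0629]
ee_rot: [2.628, 1.706, 0.007]
contact_force: [-1.0, 0.3, -1.3]
width: 0.0289
```

Call:
move_arm(travel=[[0, 0, 0.4], [0, 0, 0.8], [0, 0, 0.8]], roll=[0, 0, 0])

```text
time_s: 37.8
tool_pos: [0.4535, 0.1979, 0.0627]
ee_rot: [2.628, 1.706, 0.008]
contact_force: [-3.1, -0.7, 7.1]
width: 0.0287
```

Call:
move_arm(travel=[[0, 0, 0], [0, 0, 0], [0, 0, 0], [0, 0, 0], [0, 0, 0], [0, 0, 0], [0, 0, 0]], roll=[0, 0, 0, 0, 0, 0, 0], claw=0.7)

```text
time_s: 38.67
tool_pos: [0.4535, 0.1978, 0.0627]
ee_rot: [2.628, 1.706, 0.008]
contact_force: [0.1, 0.3, 0.7]
width: 0.0725
```

Call:
move_arm(travel=[[0, 0, -10], [0, 0, -30], [0, 0, -60], [0, 0, -90], [0, 0, -120], [0, 0, -140], [0, 0, -140], [0, 0, -140]], roll=[0, 0, 0, 0, 0, 0, 0, 0])

```text
time_s: 39.67
tool_pos: [0.4518, 0.1982, 0.2022]
ee_rot: [2.628, 1.706, 0.007]
contact_force: [0.2, -0.2, -0.7]
width: 0.0728
```

Run:
```python
from rig import r,optics
from h import *
s=r.read_state(); 
print(s["time_s"],s["tool_pos"],s["contact_force"],s["width"])
f=optics.grab_frame("scene"); cv2.imwrite("pics/s22.png",f["image"][:,:,::-1])
f=optics.grab_frame("wrist"); cv2.imwrite("pics/w22.png",f["image"][:,:,::-1])
T=wristT(f,s)
im=cv2.resize(f["image"][:,:,::-1],None,fx=1.4,fy=1.4)
cv2.imwrite("pics/w22.png",im)
```

```text
39.675 [0.45177013 0.19818508 0.20222879] [ 0.23996521 -0.1815252  -0.66411849] 0.07275730495716126
```

View pics/s22.png

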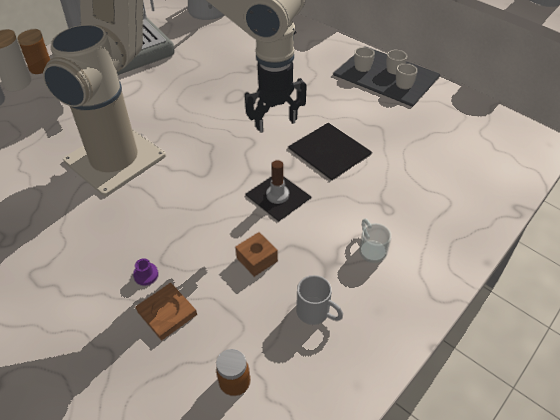

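View pics/w22.png

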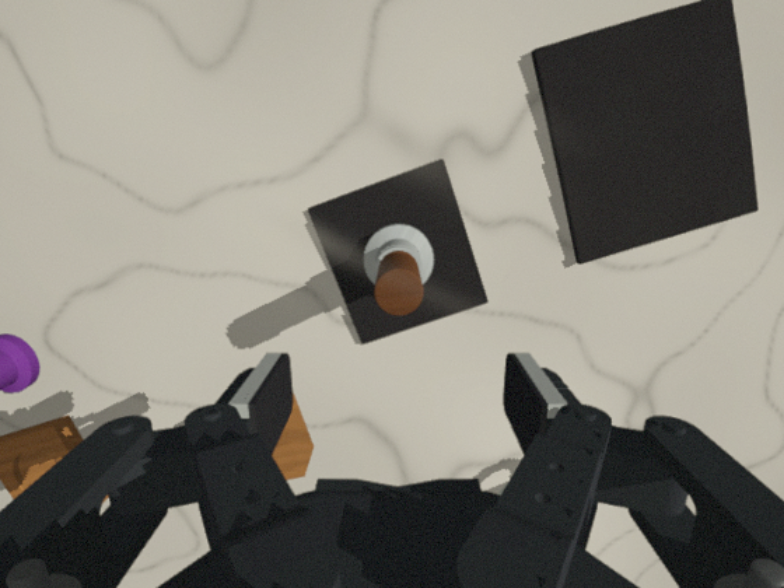

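The tamper stands upright in the middle of the smaller mat: its base is at about (278,192) in the scene view, and the gripper is clear. The cup, jug, jar and purple look-alike sit at the same pixels as at the start.

Run:
```python
from rig import finish_job
print(finish_job())
```

```text
the job is handed in; nothing more can be done
None
```

The tamper is back together and standing upright near the centre of the smaller mat. I handed the job in at about 40 s of the 72 s allowed; no verdict was reported.

- **Placing:** I took the handle from the holder, put the shank into the socket about 4 to 6 mm short of home, and opened the gripper so the handle was let go.
- **Seating:** I pressed on the handle's top with shut fingers in small steps rather than sharp taps. The force rose about 2 N per mm. Between about 14 and 18 N of push the handle stopped moving, and the picture showed no visible gap under the collar.
- **Firm push:** I held the push for about 0.4 s. The last reading was 22.7 N at the tool, which is about 27 N on the stand with the weight.
- **Lift:** I lifted by the handle alone. The force reading while it hung was 4.2 N, matching handle plus base, so the taper carried the base.
- **Last checks:** The tamper looked upright and within about 10 mm of the mat's centre by eye. The cup, jug and jar looked unmoved, and the gripper was about 140 mm clear with no contact force beyond sensor noise.

**Disagreements and limits:**
- With the gripper shut, the fingertips touched the handle about 25 mm higher than the reported tool position implied, so I found contact by force rather than by position.
- The repeated pushes left the tool tilted by about 0.009 rad and drifting 2 to 3 mm sideways; neither caused visible trouble.
- I saw the force only at the end of each move, so brief peaks in between were not observed.
- After the placing I judged the collar gap only from those last pictures and did not measure it.

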